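# Load and lock the putter marking tray, then start it

## Robot

A 7-joint arm with a two-finger parallel gripper is mounted at the origin on the work surface. World frame = base frame: x ahead of the robot, y to its left, z up, the work surface at z = 0. Lengths are in m, angles in rad, forces in N, time in s.
With the tool pointing down it reaches from about 0.4 to 0.85 m from the base axis. Payload 4.5 kg.
Tool frame: the origin (TCP) lies at the very end of the fingers, on their centre line; the grasp point (between the pads) lies 19 mm behind it; z points along the fingers, y is the line along which they close (so a half turn about z gives the same grasp; the last joint's range is limited). The gripper opens to 88 mm and grips with 3 to 60 N. Pads are 18 mm wide; open, the fingers measure 123 mm over their backs; the gripper's body (75 mm by 187 mm) begins 45 mm behind the grasp point.
Start: joints at [-1.26, 0.689, -0.195, 1.565, 0.157, 0.902, -0.215], TCP at [0.171, 0.601, 0.239] pointing down, gripper open.
Joint ranges: [-3.01, 3.01], [-0.46, 2.08], [-1.47, 1.51], [0.13, 2.56], [-1, 4.14], [0.04, 2.09], [-2.66, 2.66]. Speed limits (rad/s): [2.57, 2.57, 3.14, 3.14, 3.14, 3.14, 3.14].

## Interface

Orientations are given as a unit quaternion [x, y, z, w].
In Python, from cell import r gives the robot as it stands.
- The arm moves only by the tool arm_command, never from a script. Its argument "moves" is one flat list of numbers, 7 for each row, row after row: the turn, a rotation vector about the tool's x, y, z in degrees, then the shift along the tool's x, y, z in cm, then the opening, from 0 (shut) to 1 (fully open). In form: [wx, wy, wz, dx, dy, dz, jaw, wx, wy, wz, dx, dy, dz, jaw, ...]. A call has 1 to 5 rows; each row shifts and turns the commanded pose from where the row before left it, along the tool's axes as they then stand; what a row does not reach is not made up. A row lasts 1/12 s, in which the tool goes at most 41.7 mm and 7.16 degrees, less where a joint would pass 70% of its speed; a pose out of reach is approached as far as the arm can. A call with a gripper value outside its range is refused whole. The fingers move at their own pace and stop on an object; the grip force is fixed at half the most. Time passes only in rows, so rows that do not move let the fingers close. It gives the time, the measured TCP pose, the force, the opening and the grip force at its end, in the units of the state.
- r.get_obs(): the state, without advancing time (a new reading comes with each control period).
- r.camera(name): name is "scene" or "top" or "wrist"; returns the picture (400x640x3 uint8, red, green, blue); there is no depth.
- r.camera_info(name): a dict with "fx", "fy", "cx", "cy" (pixels), "camera_from_world" (4x4, takes a point from world to camera coordinates). Camera axes: x right, y up, looking along -z (the intrinsics and any distortion apply to the point x, -y, -z); pixel columns grow to the right and rows downward; lengths in m; the calibration is good to about 2 mm. A picture is of the moment at which its call begins: read the wrist's pose just before it. camera_info takes no time and is no camera call; for the wrist camera it gives the pose at the moment of the call.
- r.close_job(): hands the job in; it is judged then, once.
The state is a dict: "t": time; "joint_positions": joint angles; "joint_vel": joint speeds; "joint_torque": joint torques, N m; "eef_pos": TCP position; "eef_rot": TCP orientation; "contact_force": force on the tool from outside, world axes, zero at the start; "wrist_torque": the same for the moment, N m; "gripper_width": opening from 0.0 (shut) to 1.0 (fully open); "grasp_force": force on a finger pad.
Only numpy, scipy, OpenCV 4.12 (cv2) and the standard library are available. Lean on these libraries where they do the work, as an engineer would, in place of code of your own. Each camera call takes 0.05 s, during which the arm holds its last target. There are 200 camera calls.

## Task

Lay every putter head in the aluminium tray, flat on its sole on the tray floor, then run all three of the tray's black-handled hand screws fully home clockwise. Start each screw gently: if it resists early its threads are crossed, so do not force it but stop, back it off anticlockwise to its stop and start it again. Only when all three are home, press the three keys on the panel one at a time, from the smallest to the largest, and leave the bystanding mug, tape roll and screwdriver alone.

Things in the scene. Friction and masses are not known exactly. Their poses are not given: they have to be found in the camera images.
- tray: fixed open aluminium tray, 160 mm (x) by 210 mm (y), 30 mm high, walls and floor 5 mm thick (inside 150 by 200 mm). Origin: centre of the underside, on the table; z up. Hand screws stand beyond both y ends (axes 150 mm from the tray's centre) and the +x side (125 mm). Room for three heads side by side, lengthwise along the tray's x.
- head_1: a loose steel putter head (0.34 kg): a plain block 110 mm long (its x), 26 mm wide (its y) and 25 mm high, with a 15 mm thick hosel stub standing 58 mm above its sole near its -x end (stub centre 12 mm in from that end). Origin: centre of the sole (underside), z up. May be absent. The block is gripped across its width.
- head_2: a loose steel putter head (0.34 kg): a plain block 104 mm long (its x), 30 mm wide (its y) and 25 mm high, with a 15 mm thick hosel stub standing 58 mm above its sole near its -x end (stub centre 12 mm in from that end). Origin: centre of the sole (underside), z up. May be absent. The block is gripped across its width.
- head_3: a loose steel putter head (0.34 kg): a plain block 98 mm long (its x), 34 mm wide (its y) and 25 mm high, with a 15 mm thick hosel stub standing 58 mm above its sole near its -x end (stub centre 12 mm in from that end). Origin: centre of the sole (underside), z up. May be absent. The block is gripped across its width.
- screw_a (a joint): turn of the +y (left) captive hand screw, rad, clockwise from above positive. 0: bar parallel to the tray's x; found within 0.15 of 0; back stop -1.1, hard stop 1.7, home past 1.45; turns at 0.05 N m and stays where left. If its start is crossed (not visible) it resists from 0.42 on at 2 N m per rad: stop and turn it back past -0.95, to the back stop; that clears it and it then runs home freely.
- screw_b (a joint): turn of the -y (right) captive hand screw, rad, clockwise from above positive. 0: bar parallel to the tray's x; found within 0.15 of 0; back stop -1.1, hard stop 1.7, home past 1.45; turns at 0.05 N m and stays where left. If its start is crossed (not visible) it resists from 0.42 on at 2 N m per rad: stop and turn it back past -0.95, to the back stop; that clears it and it then runs home freely.
- screw_c (a joint): turn of the far (+x) captive hand screw, rad, clockwise from above positive. 0: bar parallel to the tray's x; found within 0.15 of 0; back stop -1.1, hard stop 1.7, home past 1.45; turns at 0.05 N m and stays where left. If its start is crossed (not visible) it resists from 0.42 on at 2 N m per rad: stop and turn it back past -0.95, to the back stop; that clears it and it then runs home freely.
- screw_a_grip (a point): centre of the left hand screw's bar, on the screw's vertical axis, 56 mm above the table; x runs along the bar and turns with it. The bar is 84 mm long (its x), 16 mm thick (its y), from 38 to 72 mm above the table, over a round grey base of 34 mm radius and 30 mm height (with the brass collar up to 34 mm).
- screw_b_grip (a point): centre of the right hand screw's bar, on the screw's vertical axis, 56 mm above the table; x runs along the bar and turns with it. The bar is 84 mm long (its x), 16 mm thick (its y), from 38 to 72 mm above the table, over a round grey base of 34 mm radius and 30 mm height (with the brass collar up to 34 mm).
- screw_c_grip (a point): centre of the far hand screw's bar, on the screw's vertical axis, 56 mm above the table; x runs along the bar and turns with it. The bar is 84 mm long (its x), 16 mm thick (its y), from 38 to 72 mm above the table, over a round grey base of 34 mm radius and 30 mm height (with the brass collar up to 34 mm).
- thread_a (a joint): turn, rad, of the brass thread collar under the left screw's bar: 0 when unharmed. It is dragged round only while that screw is forced against crossed threads, and springs back when the screw is relaxed; past 0.3 the thread is stripped. A screw not backed off far enough binds again at 0.42.
- thread_b (a joint): turn, rad, of the brass thread collar under the right screw's bar: 0 when unharmed. It is dragged round only while that screw is forced against crossed threads, and springs back when the screw is relaxed; past 0.3 the thread is stripped. A screw not backed off far enough binds again at 0.42.
- thread_c (a joint): turn, rad, of the brass thread collar under the far screw's bar: 0 when unharmed. It is dragged round only while that screw is forced against crossed threads, and springs back when the screw is relaxed; past 0.3 the thread is stripped. A screw not backed off far enough binds again at 0.42.
- key_small (a joint): travel of the smallest of the three round grey push keys (10 mm radius), m: 0 up, 0.006 fully down (5 N, spring return); 0.004 counts as pressed, below 0.002 as up.
- key_middle (a joint): travel of the middle-sized of the three round grey push keys (14.5 mm radius), m: 0 up, 0.006 fully down (5 N, spring return); 0.004 counts as pressed, below 0.002 as up.
- key_large (a joint): travel of the largest of the three round grey push keys (21 mm radius), m: 0 up, 0.006 fully down (5 N, spring return); 0.004 counts as pressed, below 0.002 as up.
- key_small_top (a point): centre of the smallest key's top face when up; pressed straight down. The keys stand 66 mm apart in a row, in any order, on a low grey panel 85 by 220 mm and 28 mm high.
- key_middle_top (a point): centre of the middle-sized key's top face; pressed straight down.
- key_large_top (a point): centre of the largest key's top face; pressed straight down.
- mug: bystander: white mug, 80 mm across, 92 mm high; origin: centre of its underside
- tape_roll: bystander: grey roll of grip tape lying flat, 100 mm across, 36 mm high; origin: centre of its underside
- driver: bystander: screwdriver lying on the table; origin under its middle
There are look-alikes about, which are no part of the job. What is shaped like the head_2 but brown or pink is not meant.

How it is judged:
By the outcome, as a careful person would: the job done as asked, in the order asked, and still so for the second after the job is handed in, with the robot touching nothing.
Of head_1, head_2, head_3 only 2 to 3 are there at a start; the rules pass over those that are not, and their reading is None.
At some moment in a run one of head_1, head_2, head_3 may be knocked a few centimetres aside while the robot is not near it.
It also fails if it takes over 210 s, if anything falls off the work surface, if the arm or the gripper's body presses on something with over 40 N, if the wrist force passes 120 N, or if a joint passes its speed limit or range.

## Working session

There is one attempt and no reset: what is moved stays moved. The work goes in short steps, Python scripts to look and compute and a tool call to move; the robot and the scene stay as the last step left them, time stands still between calls to the robot, and variables do not carry over. Pictures are saved under pics/ and viewed, at most 14 in all, crops included, and the job is handed in when it is done.

Besides the shell and the picture viewer there is one more tool, called as name(argument=value, ...) on one line, values as JSON. arm_command: Moves the arm, as the interface text tells. Its arguments: {"type":"object","properties":{"moves":{"type":"array","items":{"type":"number"}}},"required":["moves"]}

```bash
ls; mkdir -p pics; python3 - <<'E'
from cell import r
import cv2, numpy as np
o=r.get_obs(); print(o)
for n in ("scene","top"):
    im=r.camera(n); cv2.imwrite(f"pics/{n}0.png",im[:,:,::-1]); i=r.camera_info(n); print(n,i)
E
```

```text
pics
{'t': 0.0, 'joint_positions': array([-1.26018694,  0.68998251, -0.19455169,  1.56634339,  0.15731636,
        0.90247529, -0.21511567]), 'joint_vel': array([-0.00013667, -0.00079237, -0.00054508,  0.00019283,  0.00062444,
       -0.00021848, -0.00050347]), 'joint_torque': array([ 1.44397873e-04, -5.27559972e+01, -1.26691114e+00, -1.53425592e+01,
       -5.25930827e-02,  6.50520204e-03,  1.72060008e-04]), 'eef_pos': array([0.17066424, 0.60059661, 0.23791207]), 'eef_rot': array([ 1.37909743e-01,  9.90444386e-01, -9.03904768e-04, -6.65879119e-05]), 'contact_force': array([0.29644029, 0.30040672, 0.01491082]), 'wrist_torque': array([ 0.03864752, -0.00478529, -0.00756689]), 'grasp_force': 0.0, 'gripper_width': 1.0004819481013834}
scene {'fx': 374.5572664201032, 'fy': 374.5572664201032, 'cx': 325.6303568224111, 'cy': 202.76534631968468, 'camera_from_world': array([[-0.67261318,  0.73998732, -0.00320568,  0.31675145],
       [-0.55833135, -0.50464397,  0.65848354,  0.26925769],
       [ 0.48565174,  0.44469454,  0.7525883 , -1.51856612],
       [ 0.        ,  0.        ,  0.        ,  1.        ]])}
top {'fx': 495.8625020148777, 'fy': 495.8625020148777, 'cx': 313.9525672366675, 'cy': 199.59845614597714, 'camera_from_world': array([[ 5.68211191e-04, -9.99795932e-01,  2.01933444e-02,
         4.76118917e-02],
       [ 9.95282570e-01,  2.52451224e-03,  9.69857362e-02,
        -5.30297923e-01],
       [-9.70169229e-02,  2.00429753e-02,  9.95080899e-01,
        -1.20006355e+00],
       [ 0.00000000e+00,  0.00000000e+00,  0.00000000e+00,
         1.00000000e+00]])}
```

View pics/top0.png

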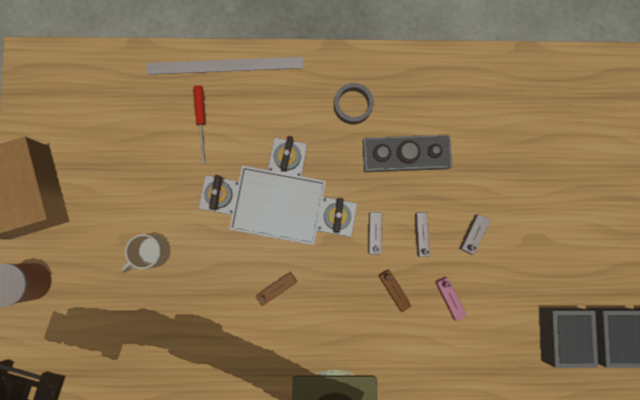

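View pics/scene0.png

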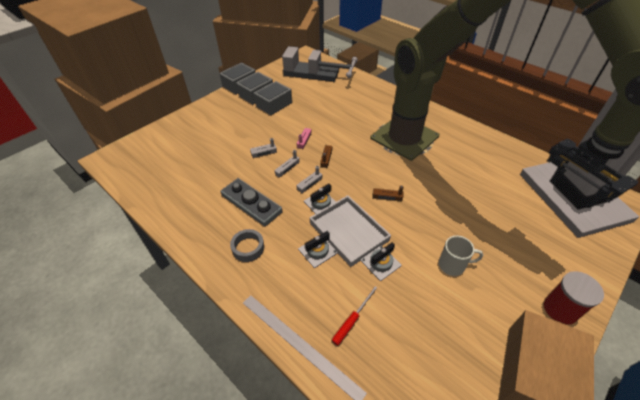

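Top view: steel heads near (375,233), (422,234), (475,234); tray centre (278,205); screws (216,193), (287,154), (338,215); keys (382,153), (409,151), (435,151); brown and pink look-alikes below. Mug (145,252), tape (353,103) and driver (200,120) are all clear of the work.

```bash
cat > h.py <<'E'
import numpy as np, cv2
from cell import r
from scipy.spatial.transform import Rotation as R
def K(i): return i["fx"],i["fy"],i["cx"],i["cy"]
def ray(i,p):
    fx,fy,cx,cy=K(i); M=i["camera_from_world"]
    d=np.array([(p[0]-cx)/fx,-(p[1]-cy)/fy,-1.])
    return -M[:3,:3].T@M[:3,3], M[:3,:3].T@d
def plane(i,p,z):
    c,d=ray(i,p); return c+d*(z-c[2])/d[2]
def proj(i,P):
    fx,fy,cx,cy=K(i); M=i["camera_from_world"]; q=M[:3,:3]@np.asarray(P)+M[:3,3]
    return np.array([cx+fx*q[0]/-q[2], cy-fy*q[1]/-q[2]])
def two(i1,p1,i2,p2):
    a,u=ray(i1,p1); b,v=ray(i2,p2)
    s=np.linalg.lstsq(np.c_[u,-v],b-a,rcond=None)[0]
    A,B=a+u*s[0],b+v*s[1]; return (A+B)/2, np.linalg.norm(A-B)
def snap(n,f=None):
    i=r.camera_info(n); im=r.camera(n)
    if f: cv2.imwrite("pics/"+f,im[:,:,::-1])
    return im,i
def pose():
    o=r.get_obs(); m=R.from_quat(o["eef_rot"]).as_matrix()
    return o["eef_pos"],m
def goto(P,yaw=None):
    "tool-frame turn (deg) and shift (cm) to bring the TCP to P, tool down, tool y at yaw (deg, mod 180)"
    p,m=pose()
    wz=0
    Rt=m
    if yaw is not None:
        best=None
        for k in (0,180,-180):
            a=np.radians(yaw+k); y=np.array([np.cos(a),np.sin(a),0]); z=np.array([0,0,-1.]); x=np.cross(y,z)
            w=R.from_matrix(m.T@np.c_[x,y,z]).as_rotvec(degrees=True)
            if best is None or np.linalg.norm(w)<np.linalg.norm(best): best=w
        wz=best
    print("turn",np.round(wz,2),"shift(tool now) cm",np.round(m.T@(np.asarray(P)-p)*100,2))
E
python3 - <<'E'
from h import *
im=cv2.imread("pics/top0.png"); i=r.camera_info("top")
hsv=cv2.cvtColor(im,cv2.COLOR_BGR2HSV)
g=((hsv[:,:,1]<60)&(hsv[:,:,2]>20)).astype('uint8')*255
g[:120]=0 ; 
n,l,s,c=cv2.connectedComponentsWithStats(g)
for k in range(1,n):
    if s[k,4]>60:
        rc=cv2.minAreaRect(np.argwhere(l==k)[:,::-1].astype('float32'))
        print(s[k],np.round(rc[0],1),np.round(rc[1],1),round(rc[2]),np.round(plane(i,rc[0],0.025),3))
p,m=pose();w=r.camera_info("wrist");M=w["camera_from_world"];print(w["fx"],w["cx"],w["cy"],"cam in tool",m.T@(-M[:3,:3].T@M[:3,3]-p),"\n",(M[:3,:3]@m).round(3))
cv2.imwrite("pics/c1.png",cv2.resize(im[120:280,190:500],None,fx=2.55,fy=2.55,interpolation=cv2.INTER_CUBIC))
E
```

```text
[199 125   6  39  87] [201.7 143.9] [38.2  2.3] 85 [0.669 0.328 0.025]
[ 363  135   89   37 2812] [407.  152.7] [33.6 87.4] 88 [ 0.649 -0.184  0.025]
[ 199  137  158  108 8577] [281.1 187.2] [155.4 101.6] 10 [0.561 0.13  0.025]
[369 212  13  42 528] [375.  232.5] [41. 12.] 90 [ 0.449 -0.102  0.025]
[416 212  14  45 499] [422.1 234. ] [44.4 11.4] 86 [ 0.446 -0.218  0.025]
[461 215  29  39 558] [475.  233.8] [14.7 39.1] 25 [ 0.446 -0.35   0.025]
[121 235  40  36 670] [140.5 252.5] [35. 39.] 90 [0.4   0.47  0.025]
[  0 264  26  42 917] [ 12.5 284.5] [25. 41.] 0 [0.324 0.773 0.025]
[ 552  309   88   59 5014] [595.5 338. ] [58. 87.] 90 [ 0.194 -0.637  0.025]
[  0 365  40  14 101] [ 19.4 371.4] [40.7  3.9] 14 [0.121 0.744 0.025]
[318 370  30   6 120] [332.5 372.5] [ 5. 29.] 90 [0.115 0.004 0.025]
348.4432558779117 316.1752683590296 197.01805732041117 cam in tool [ 0.07473196  0.00053759 -0.14635666] 
 [[ 0.001  1.     0.001]
 [ 0.957 -0.001  0.29 ]
 [ 0.29   0.001 -0.957]]
```

View pics/c1.png

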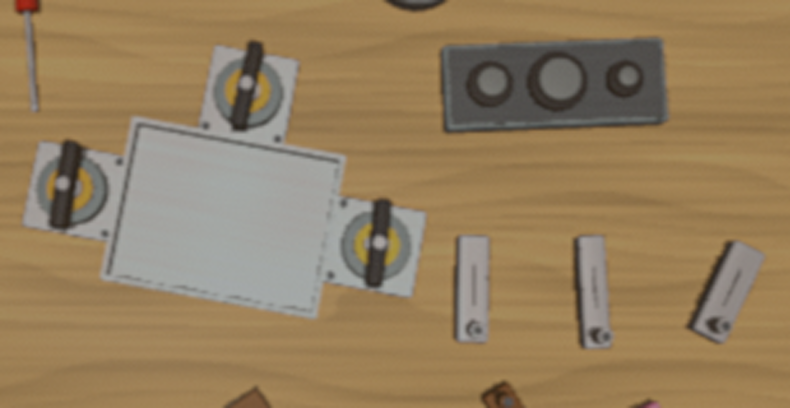

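Crop: tray turned about −10°; key order left to right is middle, large, small. Heads by size: left head_2, middle head_1, right head_3; all hosels at the robot end. Moving over them.

arm_command(moves=[0,0,0,-3.3,-2.35,0,1,0,0,0,-3.3,-2.35,0,1,0,0,0,-3.3,-2.35,0,1,0,0,0,-3.3,-2.35,0,1,0,0,0,-3.3,-2.35,0,1])

```text
t: 0.52
eef_pos: [0.2981, 0.4412, 0.2384]
eef_rot: [0.138, 0.99, -0.0, -0.0]
contact_force: [0.4, 0.8, -0.1]
gripper_width: 0.998
grasp_force: 0.0
```

arm_command(moves=[0,0,0,-3.3,-2.35,0,1,0,0,0,-3.3,-2.35,0,1,0,0,0,-3.3,-2.35,0,1,0,0,0,-3.3,-2.35,0,1,0,0,0,-3.3,-2.35,0,1])

```text
t: 0.93
eef_pos: [0.4248, 0.2831, 0.2385]
eef_rot: [0.138, 0.99, -0.0, -0.0]
contact_force: [0.3, 1.4, -0.4]
gripper_width: 0.996
grasp_force: 0.0
```

arm_command(moves=[0,0,0,-1.0,-3.8,0,1,0,0,0,-1.0,-3.8,0,1,0,0,0,-1.0,-3.8,0,1,0,0,0,-1.0,-3.8,0,1,0,0,0,-1.0,-3.8,0,1])

```text
t: 1.35
eef_pos: [0.4196, 0.0867, 0.2386]
eef_rot: [0.138, 0.99, -0.0, -0.0]
contact_force: [0.0, -0.7, 0.0]
gripper_width: 1.001
grasp_force: 0.0
```

arm_command(moves=[0,0,-5,-1.0,-3.8,0,1,0,0,0,-1.0,-3.8,0,1,0,0,0,-1.0,-3.8,0,1,0,0,0,0,0,0,1,0,0,0,0,0,0,1])

```text
t: 1.77
eef_pos: [0.4244, -0.0318, 0.2385]
eef_rot: [0.098, 0.995, -0.0, -0.0]
contact_force: [-0.7, 0.3, 0.5]
gripper_width: 0.998
grasp_force: 0.0
```

```bash
python3 - <<'E'
from h import *
import json
im,i=snap("wrist","wA.png"); i["camera_from_world"]=i["camera_from_world"].tolist(); json.dump(i,open("wA.json","w"))
E
```

```text
(no output)
```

View pics/wA.png

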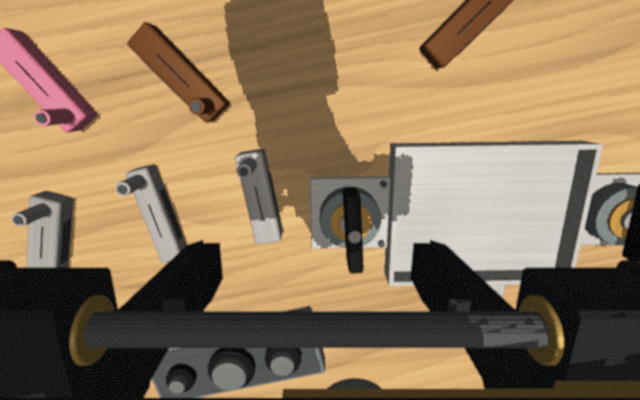

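arm_command(moves=[0,0,0,-0.8,-3.9,0,1,0,0,0,-0.8,-3.9,0,1,0,0,0,-0.8,-3.9,0,1,0,0,0,0,0,0,1,0,0,0,0,0,0,1])

```text
t: 2.23
eef_pos: [0.4265, -0.1489, 0.2385]
eef_rot: [0.096, 0.995, 0.0, 0.0]
contact_force: [0.3, 0.4, 0.2]
gripper_width: 1.0
grasp_force: 0.0
```

```bash
python3 - <<'E'
from h import *
import json
im,i=snap("wrist","wB.png"); i["camera_from_world"]=i["camera_from_world"].tolist(); json.dump(i,open("wB.json","w"))
E
```

```text
(no output)
```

View pics/wB.png

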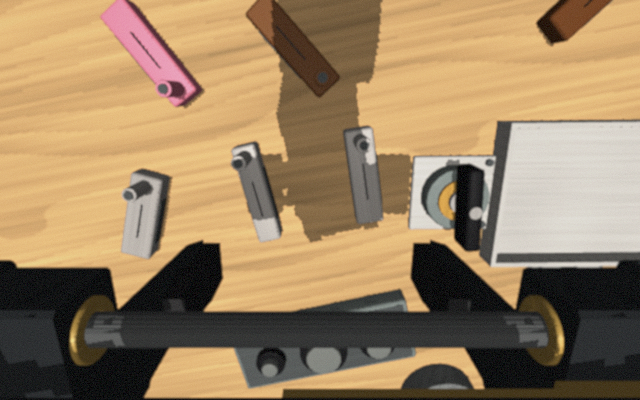

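Views A/B: three steel heads, head_2 near B (362,175), head_1 (256,190), head_3 (145,213), and the tray with screw b at B (465,205). Zooming on matching crops for triangulation.

```bash
python3 - <<'E'
import cv2,numpy as np
a=cv2.imread("pics/wA.png")[135:275,10:290]; b=cv2.imread("pics/wB.png")[120:260,110:390]
cv2.imwrite("pics/ab.png",cv2.resize(np.vstack([a,b]),None,fx=2.1,fy=2.1,interpolation=cv2.INTER_CUBIC))
E
```

```text
(no output)
```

View pics/ab.png

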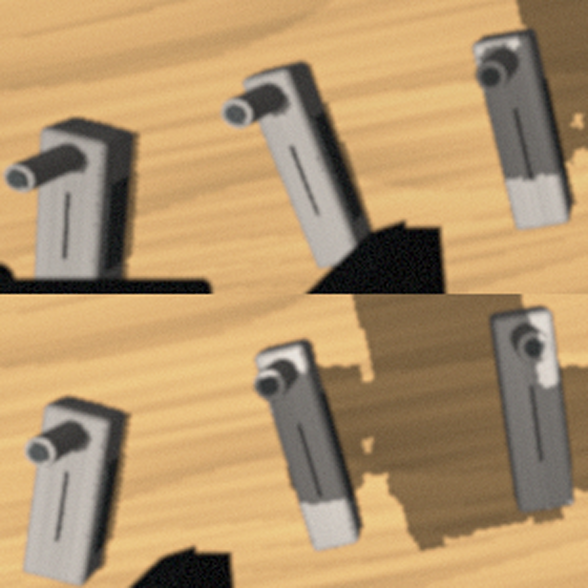

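```bash
python3 - <<'E'
from h import *
import json
A,B=[json.load(open(f"w{k}.json")) for k in "AB"]
for i in (A,B): i["camera_from_world"]=np.array(i["camera_from_world"])
fa=lambda p:(p[0]/2.1+10,p[1]/2.1+135)
fb=lambda p:(p[0]/2.1+110,(p[1])/2.1-140+120)
D={"h2":([(475,47),(530,33),(570,212),(517,229),(516,110),(533,180)],[(491,317),(551,309),(572,503),(521,511),(531,386),(541,461)]),
"h1":([(249,78),(290,65),(358,240),(322,268),(291,147),(317,214)],[(258,354),(305,341),(357,533),(317,549),(299,424),(321,496)]),
"h3":([(68,193),(65,259)],[(67,472),(57,540)])}
for k,(a,b) in D.items():
    print(k,[np.round(np.r_[two(A,fa(p),B,fb(q))[0]],3).tolist() for p,q in zip(a,b)])
    if k=="h3": b=[(50,404),(105,418),(84,585),(25,571)]+b
    P=np.array([plane(B,fb(q),.025)[:2] for q in b])
    v=P[2]+P[3]-P[0]-P[1]; s=P[5]-P[4]
    print(" centre",P[:4].mean(0).round(4),"slot mid",P[4:].mean(0).round(4),"len",np.linalg.norm(v)/2,"wid",np.linalg.norm(P[0]-P[1]),np.linalg.norm(P[2]-P[3]),"yaw",np.degrees(np.arctan2(v[1],v[0])),np.degrees(np.arctan2(s[1],s[0])))
E
```

```text
h2 [[0.399, -0.114, 0.019], [0.399, -0.084, 0.02], [0.501, -0.087, 0.015], [0.499, -0.115, 0.025], [0.435, -0.1, 0.024], [0.474, -0.101, 0.023]]
 centre [ 0.4483 -0.1008] slot mid [ 0.4538 -0.1006] len 0.10188158675225771 wid 0.02922226431758382 0.026942967125756064 yaw -1.376668228644274 -1.2641482471462486
h1 [[0.393, -0.232, 0.018], [0.391, -0.206, 0.024], [0.493, -0.203, 0.022], [0.501, -0.226, 0.023], [0.431, -0.218, 0.026], [0.469, -0.216, 0.029]]
 centre [ 0.4444 -0.2161] slot mid [ 0.4509 -0.2177] len 0.10571742098351872 wid 0.024362949560053287 0.023553271242450772 yaw 1.8527674461483723 2.7482298010744493
h3 [[0.433, -0.342, 0.026], [0.469, -0.361, 0.025]]
 centre [ 0.4464 -0.3482] slot mid [ 0.4508 -0.3518] len 0.0962440809158853 wid 0.027714291034879303 0.031825712913705936 yaw -26.307332877470497 -26.828468041568406
```

```bash
python3 - <<'E'
from h import *
import json
A,B=[json.load(open(f"w{k}.json")) for k in "AB"]
for i in (A,B): i["camera_from_world"]=np.array(i["camera_from_world"])
T=r.camera_info("top"); f=lambda p:(p[0]/2.55+190,p[1]/2.55+120)
print("rim corner AB",two(A,(390,144),B,(499,122)),"A-top",two(A,(390,144),T,f((317,316))))
P=np.array([plane(T,f(p),.03)[:2] for p in [(135,118),(344,156),(317,316),(103,278)]])
c=P.mean(0);x=P[0]+P[1]-P[2]-P[3];y=P[0]+P[3]-P[1]-P[2]
print(P.round(4).tolist(),c,np.linalg.norm(x)/2,np.linalg.norm(y)/2,np.degrees(np.arctan2(x[1],x[0])),np.degrees(np.arctan2(-y[0],y[1])))
yw=np.radians((np.degrees(np.arctan2(x[1],x[0]))+np.degrees(np.arctan2(-y[0],y[1])))/2)
ux=np.array([np.cos(yw),np.sin(yw)]);uy=np.array([-ux[1],ux[0]])
for n,q,e in (("a",(63,184),c+.15*uy),("b",(380,242),c-.15*uy),("c",(246,83),c+.125*ux)): print(n,plane(T,f(q),.074)[:2],e)
pA=(354,237);pB=(475,213);print("b knob AB",two(A,pA,B,pB))
goto((.449,-.1007,.12),88.7)
E
```

```text
rim corner AB (array([0.4203761 , 0.05055851, 0.00670138]), np.float64(0.0006032680643221608)) A-top (array([0.42002431, 0.04828721, 0.01355935]), np.float64(0.0031761587661160162))
[[0.612, 0.2241], [0.5756, 0.0215], [0.4211, 0.0476], [0.4571, 0.2523]] [0.51646409 0.13636865] 0.15706880627749248 0.20686861292949665 -9.971157445559454 -10.094222069827358
a [0.54257192 0.28432157] [0.5425956  0.28407493]
b [ 0.48921878 -0.00997092] [ 0.49033259 -0.01133762]
c [0.63837897 0.11522649] [0.63955266 0.1145924 ]
b knob AB (array([ 0.49034583, -0.00746721,  0.072976  ]), np.float64(0.0004693966177436351))
turn [ 0.07  0.   -9.47] shift(tool now) cm [-1.33  4.95 11.86]
```

arm_command(moves=[0,0,0,-0.67,2.47,3,1,0,0,0,-0.67,2.47,3,1,0,0,-4.7,0,0,3,1,0,0,-4.7,0,0,3,1,0,0,0,0,0,0,1])

```text
t: 2.7
eef_pos: [0.4466, -0.098, 0.1149]
eef_rot: [0.008, 1.0, 0.002, -0.004]
contact_force: [-0.3, 0.4, 0.6]
gripper_width: 1.003
grasp_force: 0.0
```

```bash
python3 - <<'E'
from h import *
print(pose()[0]); goto((.449,-.1007,.008),88.7)
E
```

```text
[ 0.44657519 -0.09800922  0.11490118]
turn [ 0.17 -0.46  0.39] shift(tool now) cm [-0.33 -0.3  10.69]
```

arm_command(moves=[0,0,0,-0.2,-0.2,3,1,0,0,0,0,0,3,1,0,0,0,0,0,3,1,0,0,0,0,0,1.4,1,0,0,0,0,0,0,0.8])

```text
t: 3.12
eef_pos: [0.4509, -0.1026, 0.014]
eef_rot: [0.012, 1.0, 0.0, -0.002]
contact_force: [0.7, 0.6, -0.0]
gripper_width: 0.947
grasp_force: 0.0
```

arm_command(moves=[0,0,0,0,0,0,0.1,0,0,0,0,0,0,0.1,0,0,0,0,0,0,0.1,0,0,0,0,0,0,0.1,0,0,0,0,0,0,0.1])

```text
t: 3.53
eef_pos: [0.4519, -0.1048, 0.0162]
eef_rot: [0.013, 1.0, 0.0, 0.0]
contact_force: [0.3, -1.1, 0.2]
gripper_width: 0.568
grasp_force: 0.0
```

arm_command(moves=[0,0,0,0,0,0,0.1,0,0,0,0,0,0,0.1,0,0,0,0,0,0,0.1,0,0,0,0,0,0,0.1,0,0,0,0,0,0,0.1])

```text
t: 3.95
eef_pos: [0.4516, -0.1038, 0.0153]
eef_rot: [0.012, 1.0, 0.001, -0.0]
contact_force: [-0.6, 4.1, 4.1]
gripper_width: 0.338
grasp_force: 30.0
```

arm_command(moves=[0,0,0,0,0,0,0.6,0,0,0,0,0,0,0.6,0,0,0,0,0,0,0.6,0,0,0,0.2,-0.2,0.6,0.6,0,0,0,0,0,0,0.6])

```text
t: 4.37
eef_pos: [0.4501, -0.1075, 0.0106]
eef_rot: [0.013, 1.0, -0.0, -0.002]
contact_force: [-0.4, -0.1, 0.5]
gripper_width: 0.596
grasp_force: 0.0
```

arm_command(moves=[0,0,0,0,0,0,0.1,0,0,0,0,0,0,0.1,0,0,0,0,0,0,0.1,0,0,0,0,0,0,0.1,0,0,0,0,0,0,0.1])

```text
t: 4.78
eef_pos: [0.4507, -0.106, 0.0111]
eef_rot: [0.012, 1.0, 0.001, -0.001]
contact_force: [-0.3, 1.0, 0.3]
gripper_width: 0.338
grasp_force: 30.0
```

arm_command(moves=[0,0,0,0,0,0,0.1,0,0,0,0,0,0,0.1,0,0,0,0,0,-2,0.1,0,0,0,0,0,-3,0.1,0,0,0,0,0,-3,0.1])

```text
t: 5.2
eef_pos: [0.4495, -0.1071, 0.0913]
eef_rot: [0.013, 1.0, -0.0, -0.003]
contact_force: [-0.2, 0.3, -2.7]
gripper_width: 0.339
grasp_force: 30.0
```

```bash
cat >> h.py <<'E'
tc=np.array([.5165,.1364]); a0=np.radians(-10); ux=np.array([np.cos(a0),np.sin(a0)]); uy=np.array([-ux[1],ux[0]])
def tray(x,y,z): return np.r_[tc+x*ux+y*uy,z]
E
python3 - <<'E'
from h import *
snap("wrist","g1.png"); print(r.get_obs()["gripper_width"]); goto(tray(0,-.06,.09),80)
E
```

```text
0.3361562352622112
turn [-0.06  0.04  8.5 ] shift(tool now) cm [-4.95 18.63  0.58]
```

View pics/g1.png

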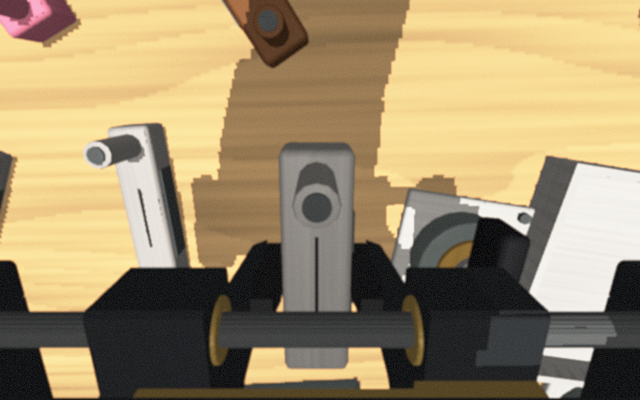

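Head_2 is held square (hosel at (316,205)); carrying it to the −y slot.

arm_command(moves=[0,0,0,-1.0,3.7,-1,0.1,0,0,0,-1.0,3.7,-1,0.1,0,0,0,-1.0,3.7,0,0.1,0,0,0,-1.0,3.7,0,0.1,0,0,0,-0.9,3.8,0,0.1])

```text
t: 5.67
eef_pos: [0.5047, 0.0786, 0.1109]
eef_rot: [0.014, 1.0, -0.0, -0.002]
contact_force: [1.4, -0.2, -3.3]
gripper_width: 0.337
grasp_force: 30.0
```

arm_command(moves=[0,0,4.2,0,0,0,0.1,0,0,4.3,0,0,0,0.1,0,0,0,0,0,0,0.1,0,0,0,0,0,0,0.1,0,0,0,0,0,0,0.1])

```text
t: 6.08
eef_pos: [0.5042, 0.077, 0.1107]
eef_rot: [0.087, 0.996, -0.0, -0.002]
contact_force: [-0.4, -0.1, -3.4]
gripper_width: 0.34
grasp_force: 30.0
```

```bash
python3 - <<'E'
from h import *
snap("wrist","g2.png"); goto(tray(0,-.058,.018),80); print(pose()[0])
E
```

```text
turn [-0.04 -0.21  0.05] shift(tool now) cm [-0.2   0.26  9.28]
[0.5043347  0.07705369 0.11080038]
```

View pics/g2.png

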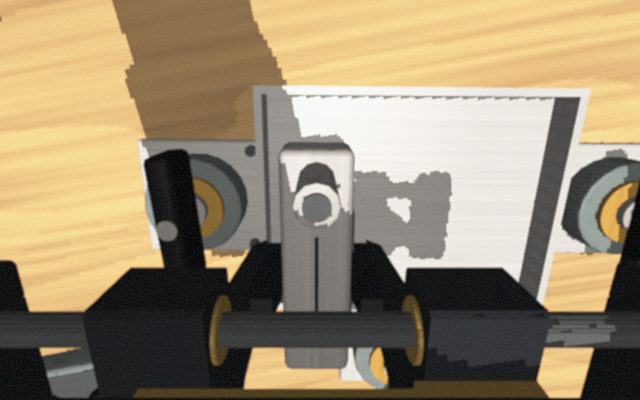

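```bash
python3 - <<'E'
from h import *
i=r.camera_info("wrist")
for p in ((254,87),(590,89)):
    q=plane(i,p,.03)[:2]-tc; print(q@ux,q@uy)
T=r.camera_info("top"); print("rim heights",two(i,(254,87),T,(317/2.55+190,316/2.55+120)),two(i,(590,89),T,(103/2.55+190,278/2.55+120)))
E
```

```text
-0.07921835443699683 -0.09919027677438616
-0.07842731625918498 0.11000345692553744
rim heights (array([4.20626460e-01, 4.72108890e-02, 1.31501006e-05]), np.float64(0.0014922290953156671)) (array([0.4569539 , 0.25080909, 0.04024899]), np.float64(0.0003962292540315832))
```

arm_command(moves=[0,0,0,-0.1,0.2,2.5,0.1,0,0,0,-0.1,0.1,2.5,0.1,0,0,0,0,0,2.0,0.1,0,0,0,0,0,1.4,0.1,0,0,0,0,0,0,0.1])

```text
t: 6.55
eef_pos: [0.5052, 0.08, 0.0246]
eef_rot: [0.087, 0.996, -0.001, -0.004]
contact_force: [0.0, -0.8, -3.6]
gripper_width: 0.336
grasp_force: 30.0
```

arm_command(moves=[0,0,0,0,0,0,0.1,0,0,0,0,0,0.3,0.1,0,0,0,0,0,0.2,0.1,0,0,0,0,0,0.2,0.1,0,0,0,0,0,0,0.1])

```text
t: 6.97
eef_pos: [0.5071, 0.0807, 0.0203]
eef_rot: [0.087, 0.996, 0.0, -0.001]
contact_force: [0.7, -0.2, -3.7]
gripper_width: 0.338
grasp_force: 30.0
```

arm_command(moves=[0,0,0,0,0.3,0,0.1,0,0,0,0,0,0.2,0.1,0,0,0,0,0,0.2,0.1,0,0,0,0,0,0,0.1,0,0,0,0,0,0,0.1])

```text
t: 7.38
eef_pos: [0.5076, 0.0841, 0.0162]
eef_rot: [0.087, 0.996, 0.001, -0.001]
contact_force: [-0.0, 1.2, -0.1]
gripper_width: 0.336
grasp_force: 30.0
```

arm_command(moves=[0,0,0,0,0,0,0.43,0,0,0,0,0,0,0.43,0,0,0,0,0,0,0.43,0,0,0,0,0,-2,0.43,0,0,0,0,0,-3,0.43])

```text
t: 7.8
eef_pos: [0.5057, 0.0832, 0.0647]
eef_rot: [0.086, 0.996, -0.001, -0.004]
contact_force: [0.2, 0.8, -0.9]
gripper_width: 0.433
grasp_force: 0.0
```

arm_command(moves=[0,0,0,0,0,-4,0.8,0,0,0,0,0,-3,0.8,0,0,0,0,0,0,0.8,0,0,0,0,0,0,0.8,0,0,0,0,0,0,0.8])

```text
t: 8.22
eef_pos: [0.5073, 0.0831, 0.1356]
eef_rot: [0.087, 0.996, -0.0, -0.002]
contact_force: [-1.1, -0.3, 0.4]
gripper_width: 0.786
grasp_force: 0.0
```

```bash
cat > heads.py <<'E'
from h import *
def heads():
    im,i=snap("top"); hsv=cv2.cvtColor(im,cv2.COLOR_RGB2HSV)
    g=((hsv[:,:,1]<60)&(hsv[:,:,2]>20)).astype('uint8')*255
    g[:195]=0; g[:,:345]=0; g[:,520:]=0; g[280:]=0
    n,l,s,c=cv2.connectedComponentsWithStats(g)
    for k in range(1,n):
        if s[k,4]>60:
            rc=cv2.minAreaRect(np.argwhere(l==k)[:,::-1].astype('float32'))
            print(s[k,4],np.round(rc[0],1),np.round(rc[1],1),round(rc[2]),np.round(plane(i,rc[0],.025),4))
    cv2.imwrite("pics/tnow.png",cv2.resize(im[120:280,190:500,::-1],None,fx=2.55,fy=2.55,interpolation=cv2.INTER_CUBIC))
E
python3 - <<'E'
from heads import *
heads(); goto((.4455,-.2165,.24),92.3); p=pose(); print(p[0])
E
```

```text
200 [421.5 221.5] [19. 11.] 90 [ 0.4765 -0.2175  0.025 ]
568 [475.  233.8] [14.8 39. ] 25 [ 0.4464 -0.3497  0.025 ]
turn [ -0.03  -0.29 -12.27] shift(tool now) cm [  0.91 -30.58 -10.46]
[0.50685061 0.08305367 0.13502511]
```

View pics/tnow.png

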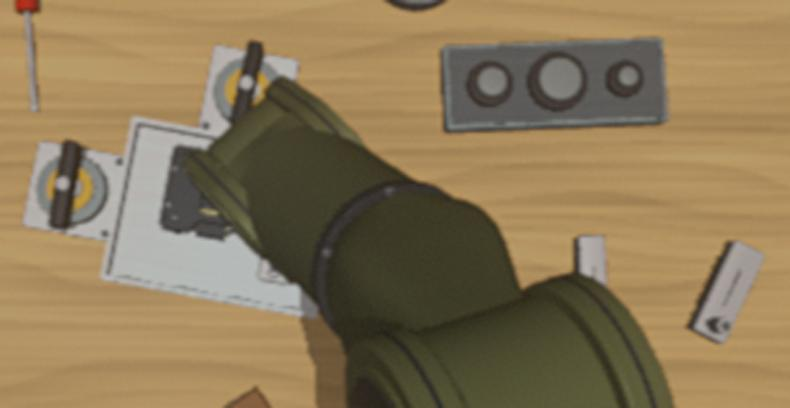

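Heads 1 and 3 are unmoved (head_1 at crop (592,290) partly hidden by the arm). Going to head_1.

arm_command(moves=[0,0,0,0.1,-3.8,0,1,0,0,0,0.1,-3.8,0,1,0,0,0,0.1,-3.8,0,1,0,0,0,0.1,-3.8,0,1,0,0,0,0.1,-3.8,0,1])

```text
t: 8.68
eef_pos: [0.4682, -0.1041, 0.1345]
eef_rot: [0.086, 0.996, 0.0, -0.003]
contact_force: [0.9, -0.4, -0.5]
gripper_width: 1.0
grasp_force: 0.0
```

arm_command(moves=[0,0,0,0.1,-3.8,0,1,0,0,0,0.1,-3.8,0,1,0,0,0,0.1,-4,0,1,0,0,-6.1,0,0,0,1,0,0,-6.1,0,0,0,1])

```text
t: 9.1
eef_pos: [0.4446, -0.2195, 0.1341]
eef_rot: [-0.019, 1.0, 0.0, -0.004]
contact_force: [-0.2, 0.9, -0.6]
gripper_width: 0.997
grasp_force: 0.0
```

arm_command(moves=[0,0,0,0,0,0,1,0,0,0,0,0,0,1,0,0,0,0,0,0,1])

```text
t: 9.35
eef_pos: [0.4466, -0.2156, 0.1352]
eef_rot: [-0.019, 1.0, 0.001, -0.002]
contact_force: [-0.6, 0.4, -0.2]
gripper_width: 0.996
grasp_force: 0.0
```

```bash
python3 - <<'E'
from h import *
im,i=snap("wrist","g3.png")
goto((.4455,-.2165,.01),92.3); print(pose()[0]); 
print([proj(i,(.4455+a,-.2165+b,.025)).round() .tolist()for a,b in ((-.055,-.013),(-.055,.013),(0,0),(.0065-.02,0))])
E
```

```text
turn [ 0.09 -0.24 -0.09] shift(tool now) cm [ 0.08 -0.1  12.55]
[ 0.44677619 -0.21560344  0.1354768 ]
[[299.0, 118.0], [335.0, 120.0], [315.0, 192.0], [315.0, 175.0]]
```

View pics/g3.png

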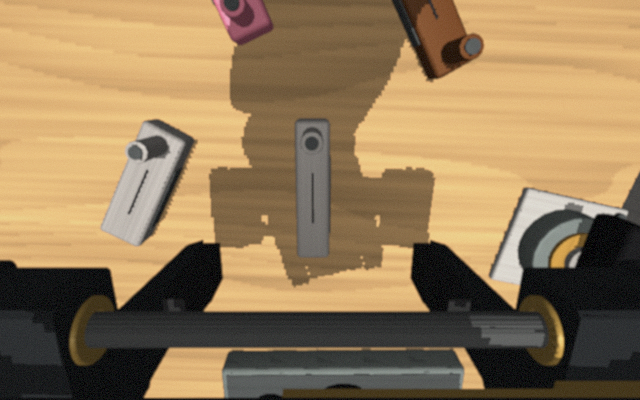

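Head_1 lies centred between the fingers at (313,190), as predicted. Descend and grip.

arm_command(moves=[0,0,0,0,0,4,1,0,0,0,0,0,4,1,0,0,0,0,0,3,0.7,0,0,0,0,0,1.4,0.7,0,0,0,0,0,0,0.5])

```text
t: 9.82
eef_pos: [0.4452, -0.2147, 0.0092]
eef_rot: [-0.02, 1.0, 0.001, -0.004]
contact_force: [-0.7, -0.1, 0.5]
gripper_width: 0.8
grasp_force: 0.0
```

arm_command(moves=[0,0,0,0,0,0,0.1,0,0,0,0,0,0,0.1,0,0,0,0,0,0,0.1,0,0,0,0,0,0,0.1,0,0,0,0,0,0,0.1])

```text
t: 10.23
eef_pos: [0.447, -0.2167, 0.013]
eef_rot: [-0.019, 1.0, 0.0, -0.001]
contact_force: [0.0, -0.2, -0.5]
gripper_width: 0.423
grasp_force: 0.0
```

arm_command(moves=[0,0,0,0,0,0,0.1,0,0,0,0,0,0,0.1,0,0,0,0,0,0,0.1,0,0,0,0,0,0,0.1])

```text
t: 10.57
eef_pos: [0.4468, -0.2172, 0.0126]
eef_rot: [-0.019, 1.0, -0.0, -0.001]
contact_force: [-0.2, -1.5, 6.0]
gripper_width: 0.292
grasp_force: 30.0
```

arm_command(moves=[0,0,0,0,0,-2,0.1,0,0,0,0,0,-4,0.1,0,0,0,0,0,-4,0.1,0,0,0,0,0,0,0.1,0,0,0,0,0,0,0.1])

```text
t: 10.98
eef_pos: [0.4476, -0.2168, 0.1133]
eef_rot: [-0.019, 1.0, 0.0, 0.0]
contact_force: [0.0, -0.0, -4.3]
gripper_width: 0.293
grasp_force: 30.0
```

```bash
python3 - <<'E'
from h import *
print(r.get_obs()["gripper_width"],pose()[0]);goto(tray(0,.003,.11),80)
E
```

```text
0.2929899982063464 [ 0.44759654 -0.21683342  0.11327309]
turn [1.000e-02 2.000e-02 1.219e+01] shift(tool now) cm [-8.3  35.33  0.33]
```

arm_command(moves=[0,0,0,-0.83,3.53,0,0.1,0,0,0,-0.83,3.53,0,0.1,0,0,0,-0.83,3.53,0,0.1,0,0,0,-0.83,3.53,0,0.1,0,0,0,-0.83,3.53,0,0.1])

```text
t: 11.4
eef_pos: [0.48, -0.037, 0.1101]
eef_rot: [-0.02, 1.0, 0.0, -0.004]
contact_force: [0.6, -0.5, -3.6]
gripper_width: 0.288
grasp_force: 30.0
```

arm_command(moves=[0,0,0,-0.83,3.53,0,0.1,0,0,0,-0.83,3.53,0,0.1,0,0,0,-0.83,3.53,0,0.1,0,0,0,-0.83,3.53,0,0.1,0,0,0,-0.83,3.53,0,0.1])

```text
t: 11.82
eef_pos: [0.5145, 0.1407, 0.1098]
eef_rot: [-0.02, 1.0, -0.001, -0.003]
contact_force: [0.6, -1.0, -3.7]
gripper_width: 0.295
grasp_force: 30.0
```

arm_command(moves=[0,0,6,0,0,0,0.1,0,0,6.2,0,0,0,0.1,0,0,0,0,0,0,0.1,0,0,0,0,0,0,0.1,0,0,0,0,0,0,0.1])

```text
t: 12.23
eef_pos: [0.5151, 0.1386, 0.1109]
eef_rot: [0.086, 0.996, -0.001, -0.003]
contact_force: [-0.2, 0.1, -3.5]
gripper_width: 0.291
grasp_force: 30.0
```

```bash
python3 - <<'E'
from h import *
snap("wrist","g4.png"); goto(tray(0,.003,.0176),80); print(pose()[0])
E
```

```text
turn [-0.07 -0.26  0.12] shift(tool now) cm [-0.19  0.11  9.36]
[0.51536375 0.13868533 0.11118899]
```

View pics/g4.png

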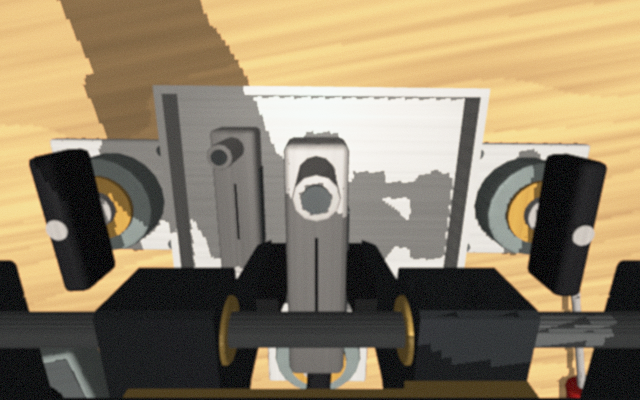

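Head_2 lies square in the tray at (238,195) and head_1 hangs over the middle. Lowering.

arm_command(moves=[0,0,0,-0.1,0.1,3,0.1,0,0,0,-0.1,0,3,0.1,0,0,0,0,0,2.4,0.1,0,0,0,0,0,0.5,0.1,0,0,0,0,0,0,0.1])

```text
t: 12.7
eef_pos: [0.5166, 0.1395, 0.0216]
eef_rot: [0.086, 0.996, -0.001, -0.003]
contact_force: [-0.1, 0.9, -3.5]
gripper_width: 0.291
grasp_force: 30.0
```

arm_command(moves=[0,0,0,0,0,0.2,0.1,0,0,0,0,0,0.2,0.1,0,0,0,0,0,0,0.1,0,0,0,0,0,0,0.1])

```text
t: 13.03
eef_pos: [0.5185, 0.1404, 0.02]
eef_rot: [0.087, 0.996, 0.001, -0.001]
contact_force: [-1.0, 0.7, -3.2]
gripper_width: 0.296
grasp_force: 30.0
```

arm_command(moves=[0,0,0,0,0,0.2,0.1,0,0,0,0,0,0.1,0.1,0,0,0,0,0,0,0.1,0,0,0,0,0,0,0.1])

```text
t: 13.37
eef_pos: [0.5185, 0.1404, 0.0176]
eef_rot: [0.087, 0.996, 0.0, -0.001]
contact_force: [-1.3, -1.7, 9.7]
gripper_width: 0.291
grasp_force: 30.0
```

arm_command(moves=[0,0,0,0,0,0,0.39,0,0,0,0,0,0,0.39,0,0,0,0,0,0,0.39,0,0,0,0,0,-2,0.39,0,0,0,0,0,-3,0.39])

```text
t: 13.78
eef_pos: [0.5162, 0.1398, 0.0645]
eef_rot: [0.086, 0.996, -0.001, -0.004]
contact_force: [0.3, 0.3, -0.3]
gripper_width: 0.392
grasp_force: 0.0
```

arm_command(moves=[0,0,0,0,0,-4,0.8,0,0,0,0,0,-3,0.8,0,0,0,0,0,0,0.8,0,0,0,0,0,0,0.8,0,0,0,0,0,0,0.8])

```text
t: 14.2
eef_pos: [0.5178, 0.1398, 0.1355]
eef_rot: [0.087, 0.996, -0.0, -0.002]
contact_force: [-0.0, -0.0, 0.2]
gripper_width: 0.745
grasp_force: 0.0
```

```bash
python3 - <<'E'
from heads import *
heads(); goto((.447,-.349,.135),63.5); p=pose(); print(p[0])
E
```

```text
94 [352.  209.5] [15.  8.] 90 [ 0.5059 -0.0456  0.025 ]
563 [475.  233.8] [14.7 39. ] 25 [ 0.4464 -0.3498  0.025 ]
turn [-0.11 -0.28 16.54] shift(tool now) cm [ -1.52 -49.35   0.05]
[0.5173458  0.13966068 0.13491342]
```

arm_command(moves=[0,0,0,-0.1,-3.8,0,1,0,0,0,-0.1,-3.8,0,1,0,0,0,-0.1,-3.8,0,1,0,0,0,-0.1,-3.8,0,1,0,0,0,-0.1,-3.8,0,1])

```text
t: 14.67
eef_pos: [0.4886, -0.0493, 0.1344]
eef_rot: [0.086, 0.996, 0.0, -0.003]
contact_force: [1.2, -0.7, 0.3]
gripper_width: 1.001
grasp_force: 0.0
```

arm_command(moves=[0,0,0,-0.1,-3.8,0,1,0,0,0,-0.1,-3.8,0,1,0,0,0,-0.1,-3.8,0,1,0,0,0,-0.1,-3.8,0,1,0,0,0,-0.1,-3.8,0,1])

```text
t: 15.08
eef_pos: [0.4607, -0.2372, 0.1343]
eef_rot: [0.087, 0.996, 0.001, -0.003]
contact_force: [0.4, -0.2, -0.0]
gripper_width: 1.002
grasp_force: 0.0
```

arm_command(moves=[0,0,0,-0.2,-3.8,0,1,0,0,0,-0.1,-3.8,0,1,0,0,0,-0.2,-3.7,0,1,0,0,5.5,0,0,0,1,0,0,5.5,0,0,0,1])

```text
t: 15.5
eef_pos: [0.4452, -0.3511, 0.1335]
eef_rot: [0.187, 0.982, 0.0, -0.003]
contact_force: [0.1, 0.5, 0.7]
gripper_width: 1.001
grasp_force: 0.0
```

arm_command(moves=[0,0,5.5,0,0,0,1,0,0,0,0,0,0,1,0,0,0,0,0,0,1,0,0,0,0,0,0,1])

```text
t: 15.83
eef_pos: [0.4473, -0.3474, 0.135]
eef_rot: [0.227, 0.974, 0.0, -0.002]
contact_force: [-0.2, 0.1, 0.4]
gripper_width: 0.999
grasp_force: 0.0
```

```bash
python3 - <<'E'
from h import *
im,i=snap("wrist","g5.png")
goto((.447,-.349,.01),63.5); print(pose()[0])
hsv=cv2.cvtColor(im,cv2.COLOR_RGB2HSV); g=(hsv[:,:,1]<50).astype('uint8')*255; g[240:]=0
n,l,s,c=cv2.connectedComponentsWithStats(g)
for k in range(1,n):
    if s[k,4]>600:
        rc=cv2.minAreaRect(np.argwhere(l==k)[:,::-1].astype('float32')); print(s[k],np.round(rc[0]),np.round(rc[1]),round(rc[2]),plane(i,rc[0],.025).round(3))
E
```

```text
turn [-0.03 -0.25  0.19] shift(tool now) cm [-0.08 -0.15 12.52]
[ 0.44747721 -0.34752253  0.13524093]
[ 291  128   45  112 4849] [313. 184.] [111.  44.] 90 [ 0.439 -0.346  0.025]
```

View pics/g5.png

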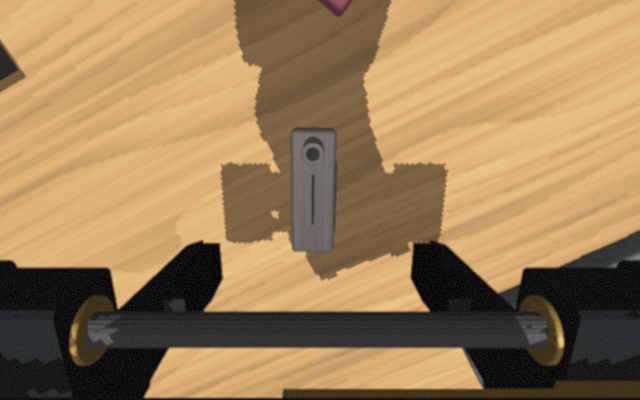

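Head_3 is square between the fingers at (313,189).

arm_command(moves=[0,0,0,0,-0.1,4,1,0,0,0,0,0,4,1,0,0,0,0,0,3,0.7,0,0,0,0,0,1.4,0.7,0,0,0,0,0,0,0.5])

```text
t: 16.3
eef_pos: [0.4448, -0.3471, 0.0085]
eef_rot: [0.228, 0.974, 0.001, -0.005]
contact_force: [0.1, -0.1, -0.1]
gripper_width: 0.796
grasp_force: 0.0
```

arm_command(moves=[0,0,0,0,0,0,0.1,0,0,0,0,0,0,0.1,0,0,0,0,0,0,0.1,0,0,0,0,0,0,0.1,0,0,0,0,0,0,0.1])

```text
t: 16.72
eef_pos: [0.4474, -0.3493, 0.013]
eef_rot: [0.229, 0.973, -0.0, -0.001]
contact_force: [-1.6, 0.7, 0.4]
gripper_width: 0.42
grasp_force: 0.0
```

arm_command(moves=[0,0,0,0,0,0,0.1,0,0,0,0,0,0,0.1,0,0,0,0,0,0,0.1,0,0,0,0,0,0,0.1])

```text
t: 17.05
eef_pos: [0.4471, -0.3497, 0.0129]
eef_rot: [0.229, 0.973, -0.001, -0.001]
contact_force: [-0.3, -1.0, 6.8]
gripper_width: 0.381
grasp_force: 30.0
```

arm_command(moves=[0,0,0,0,0,-2,0.1,0,0,0,0,0,-4,0.1,0,0,0,0,0,-4,0.1,0,0,0,0,0,0,0.1,0,0,0,0,0,0,0.1])

```text
t: 17.47
eef_pos: [0.4481, -0.3495, 0.1135]
eef_rot: [0.229, 0.973, -0.001, 0.0]
contact_force: [-0.3, -0.3, -5.2]
gripper_width: 0.383
grasp_force: 30.0
```

```bash
python3 - <<'E'
from h import *
print(r.get_obs()["gripper_width"],pose()[0]);goto(tray(0,.0605,.11),80)
E
```

```text
0.3831828687252683 [ 0.44805477 -0.34945374  0.11351312]
turn [ -0.06   0.03 -16.48] shift(tool now) cm [17.25 52.34  0.29]
```

arm_command(moves=[0,0,0,1.15,3.49,0,0.1,0,0,0,1.15,3.49,0,0.1,0,0,0,1.15,3.49,0,0.1,0,0,0,1.15,3.49,0,0.1,0,0,0,1.15,3.49,0,0.1])

```text
t: 17.88
eef_pos: [0.4717, -0.1652, 0.1101]
eef_rot: [0.229, 0.973, 0.0, -0.004]
contact_force: [0.7, 0.2, -4.4]
gripper_width: 0.381
grasp_force: 30.0
```

arm_command(moves=[0,0,0,1.15,3.49,0,0.1,0,0,0,1.15,3.49,0,0.1,0,0,0,1.15,3.49,0,0.1,0,0,0,1.15,3.49,0,0.1,0,0,0,1.15,3.49,0,0.1])

```text
t: 18.3
eef_pos: [0.498, 0.0163, 0.1102]
eef_rot: [0.229, 0.973, -0.001, -0.004]
contact_force: [0.9, -0.8, -4.5]
gripper_width: 0.381
grasp_force: 30.0
```

arm_command(moves=[0,0,0,1.15,3.49,0,0.1,0,0,0,1.15,3.49,0,0.1,0,0,0,1.15,3.49,0,0.1,0,0,0,1.15,3.49,0,0.1,0,0,0,1.15,3.49,0,0.1])

```text
t: 18.72
eef_pos: [0.5242, 0.1976, 0.1098]
eef_rot: [0.229, 0.974, -0.002, -0.003]
contact_force: [1.3, -0.6, -5.0]
gripper_width: 0.379
grasp_force: 30.0
```

arm_command(moves=[0,0,-5.5,0,0,0,0.1,0,0,-5.5,0,0,0,0.1,0,0,-5.5,0,0,0,0.1,0,0,0,0,0,0,0.1,0,0,0,0,0,0,0.1])

```text
t: 19.13
eef_pos: [0.5247, 0.1959, 0.1103]
eef_rot: [0.088, 0.996, -0.001, -0.003]
contact_force: [-0.2, -0.7, -5.2]
gripper_width: 0.386
grasp_force: 30.0
```

```bash
python3 - <<'E'
from h import *
snap("wrist","g6.png"); goto(tray(0,.0605,.018),80); print(pose()[0])
E
```

```text
turn [-0.09 -0.32 -0.12] shift(tool now) cm [-0.25  0.05  9.27]
[0.52498577 0.1959472  0.11068057]
```

arm_command(moves=[0,0,0,-0.1,0,3,0.1,0,0,0,-0.1,0,3,0.1,0,0,0,0,0,2.4,0.1,0,0,0,0,0,0.5,0.1,0,0,0,0,0,0,0.1])

```text
t: 19.6
eef_pos: [0.5262, 0.1957, 0.0213]
eef_rot: [0.087, 0.996, -0.001, -0.003]
contact_force: [0.3, 0.2, -4.4]
gripper_width: 0.384
grasp_force: 30.0
```

arm_command(moves=[0,0,0,0,0,0.2,0.1,0,0,0,0,0,0.2,0.1,0,0,0,0,0,0,0.1,0,0,0,0,0,0,0.1])

```text
t: 19.93
eef_pos: [0.5283, 0.1966, 0.0201]
eef_rot: [0.087, 0.996, 0.001, -0.001]
contact_force: [0.6, 0.1, -4.4]
gripper_width: 0.379
grasp_force: 30.0
```

arm_command(moves=[0,0,0,0,0,0.1,0.1,0,0,0,0,0,0,0.1,0,0,0,0,0,0,0.1])

```text
t: 20.18
eef_pos: [0.5278, 0.1964, 0.0183]
eef_rot: [0.087, 0.996, 0.0, -0.001]
contact_force: [0.1, 0.0, -5.1]
gripper_width: 0.385
grasp_force: 30.0
```

arm_command(moves=[0,0,0,0,0,0.1,0.1,0,0,0,0,0,0,0.43,0,0,0,0,0,0,0.43,0,0,0,0,0,0,0.43])

```text
t: 20.52
eef_pos: [0.528, 0.1966, 0.0174]
eef_rot: [0.087, 0.996, 0.0, -0.001]
contact_force: [0.4, 0.6, 0.4]
gripper_width: 0.427
grasp_force: 0.0
```

arm_command(moves=[0,0,0,0,0,-2,0.43,0,0,0,0,0,-3,0.43,0,0,0,0,0,-4,0.7,0,0,0,0,0,-4,1,0,0,0,0,0,0,1])

```text
t: 20.93
eef_pos: [0.5319, 0.1986, 0.1538]
eef_rot: [0.087, 0.996, 0.004, 0.004]
contact_force: [-0.5, -0.2, -1.0]
gripper_width: 0.641
grasp_force: 0.0
```

arm_command(moves=[0,0,0,2,0,-3,1,0,0,0,3,0,-3,1,0,0,0,3,0,-3,1,0,0,0,0,0,0,1,0,0,0,0,0,0,1])

```text
t: 21.35
eef_pos: [0.4505, 0.2108, 0.2378]
eef_rot: [0.086, 0.996, 0.001, 0.0]
contact_force: [0.6, 0.3, -0.4]
gripper_width: 0.993
grasp_force: 0.0
```

```bash
python3 - <<'E'
from h import *
im,i=snap("wrist","g7.png"); print(pose()[0])
for n,P in (("a",tray(0,.15,.056)),("b",tray(0,-.15,.056)),("c",tray(.125,0,.056))): print(n,P,proj(i,P))
E
```

```text
[0.45113808 0.20981436 0.2365373 ]
a [0.54254723 0.28412116 0.056     ] [401.08179794 246.76341561]
b [ 0.49045277 -0.01132116  0.056     ] [109.11565136 245.80060974]
c [0.63960097 0.11469398 0.056     ] [260.38146482 347.43876233]
```

View pics/g7.png

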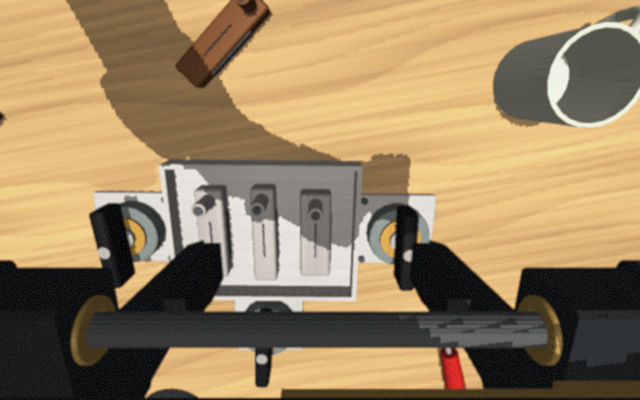

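All three heads lie flat and side by side in the tray (209,230), (263,230), (316,230). Now the screws.

```bash
python3 - <<'E'
from h import *
T=r.camera_info("top"); i=r.camera_info("wrist"); f=lambda p:(p[0]/2.55+190,p[1]/2.55+120)
for n,q,w in (("a",(63,184),(407,257)),("b",(380,242),(104,253)),("c",(246,83),(262,355))):
    print(n,two(T,f(q),i,w), plane(T,f(q),.073)[:2],plane(i,w,.073)[:2])
im=cv2.imread("pics/top0.png"); v=im.max(2); g=(v<62).astype('uint8')*255
for n,q in (("a",(216,193)),("b",(338,215)),("c",(287,154))):
    m=np.zeros_like(g); m[q[1]-22:q[1]+23,q[0]-12:q[0]+13]=g[q[1]-22:q[1]+23,q[0]-12:q[0]+13]
    nn,l,s,c=cv2.connectedComponentsWithStats(m); k=1+s[1:,4].argmax()
    p=np.argwhere(l==k)[:,::-1].astype('float32'); e=cv2.minAreaRect(p); 
    vx,vy,x0,y0=cv2.fitLine(p,cv2.DIST_L2,0,.01,.01).ravel()
    A=plane(T,(x0-20*vx,y0-20*vy),.072);B=plane(T,(x0+20*vx,y0+20*vy),.072); d=(B-A)[:2]; d*=np.sign(d[0])
    print(n,s[k],e[1],"yaw",np.degrees(np.arctan2(d[1],d[0])),plane(T,(x0,y0),.072)[:2])
goto((.5425,.283,.12),80)
print(r.get_obs()["joint_positions"].round(2))
E
```

```text
a (array([0.54189752, 0.28290874, 0.08006391]), np.float64(0.0006266103419406494)) [0.54268402 0.2845021 ] [0.54570433 0.28397773]
b (array([ 0.49058883, -0.0097509 ,  0.07018654]), np.float64(0.002437280525051791)) [ 0.4892853  -0.01004179] [ 0.49069275 -0.00719706]
c (array([0.64023166, 0.11606147, 0.06619144]), np.float64(0.0012860601764378425)) [0.63857291 0.11526257] [0.63497502 0.11887258]
a [210 176  12  33 130] (7.544046401977539, 32.546043395996094) yaw -8.239481783092685 [0.54288604 0.28139219]
b [336 199   7  13  52] (5.457528591156006, 12.527507781982422) yaw -7.555306940225241 [ 0.51379429 -0.00966874]
c [280 155   9  16  58] (6.411561012268066, 15.782302856445312) yaw -12.390440286041144 [0.61248734 0.12034346]
turn [ 0.04 -0.08  0.06] shift(tool now) cm [-7.75  8.78 11.65]
[-0.24  0.55 -0.44  1.94  0.34  0.73  0.51]
```

arm_command(moves=[0,0,0,-2,2.95,0,0.6,0,0,0,-2,2.95,0,0.6,0,0,0,-2,2.95,0,0.6,0,0,-1.8,-1.8,0,2,0.6,0,0,0,0,0,4,0.6])

```text
t: 21.82
eef_pos: [0.5503, 0.2856, 0.1769]
eef_rot: [0.072, 0.997, 0.003, 0.004]
contact_force: [1.8, -1.3, -1.3]
gripper_width: 0.646
grasp_force: 0.0
```

arm_command(moves=[0,0,0,0,0,4,0.6,0,0,0,0,0,2,0.6,0,0,0,0,0,0,0.6,0,0,0,0,0,0,0.6,0,0,0,0,0,0,0.6])

```text
t: 22.23
eef_pos: [0.5435, 0.2839, 0.1164]
eef_rot: [0.072, 0.997, 0.001, -0.001]
contact_force: [0.5, -0.9, 0.4]
gripper_width: 0.603
grasp_force: 0.0
```

```bash
python3 - <<'E'
from h import *
print(pose()[0]); goto((.5433,.284,.046),81.8)
im,i=snap("wrist","s1.png")
g=(im.max(2)<45).astype('uint8')
ys,xs=np.where(g[120:240,270:370]); print(len(xs), xs.min()+270,xs.max()+270,xs.mean()+270, ys.min()+120)
E
```

```text
[0.54348952 0.28389186 0.11643344]
turn [ 0.07 -0.11 -0.  ] shift(tool now) cm [ 0.01 -0.    7.04]
1284 311 337 323.095015576324 148
```

arm_command(moves=[0,0,0,0,0.3,3,0.6,0,0,0,0,0,3,0.6,0,0,0,0,0,1,0.6,0,0,0,0,0,0,0.4,0,0,0,0,0,0,0.3])

```text
t: 22.7
eef_pos: [0.5432, 0.287, 0.0472]
eef_rot: [0.071, 0.997, 0.001, -0.001]
contact_force: [-0.1, 0.4, 0.3]
gripper_width: 0.469
grasp_force: 0.0
```

arm_command(moves=[0,0,0,0,0,0,0.05,0,0,0,0,0,0,0.05,0,0,0,0,0,0,0.05,0,0,0,0,0,0,0.05,0,0,0,0,0,0,0.05])

```text
t: 23.12
eef_pos: [0.5434, 0.288, 0.0472]
eef_rot: [0.071, 0.997, 0.002, -0.001]
contact_force: [1.1, 1.2, 4.7]
gripper_width: 0.177
grasp_force: 30.0
```

arm_command(moves=[0,0,0,0,0,0,0.05,0,0,0,0,0,0,0.05,0,0,0,0,0,0,0.05])

```text
t: 23.37
eef_pos: [0.5434, 0.288, 0.0472]
eef_rot: [0.071, 0.997, 0.001, -0.001]
contact_force: [0.3, 1.5, 6.0]
gripper_width: 0.178
grasp_force: 30.0
```

```bash
cat >> h.py <<'E'
def tor():
    o=r.get_obs(); m=R.from_quat(o["eef_rot"]).as_matrix()
    print("pos",o["eef_pos"].round(4),"yaw y %.1f"%np.degrees(np.arctan2(m[1,1],m[0,1])),"F",o["contact_force"].round(1),"T",o["wrist_torque"].round(3),"w",o["gripper_width"].round(3),"q7",o["joint_positions"][6].round(2))
E
python3 -c "
from h import *
tor()"
```

```text
Traceback (most recent call last):
  File "h.py", line 42, in tor
    print("pos",o["eef_pos"].round(4),"yaw y %.1f"%np.degrees(np.arctan2(m[1,1],m[0,1])),"F",o["contact_force"].round(1),"T",o["wrist_torque"].round(3),"w",o["gripper_width"].round(3),"q7",o["joint_positions"][6].round(2))
                                                                                                                                                            ^^^^^^^^^^^^^^^^^^^^^^^^
AttributeError: 'float' object has no attribute 'round'
```

arm_command(moves=[0,0,6.4,0,0,0,0.05,0,0,6.4,0,0,0,0.05,0,0,6.4,0,0,0,0.05,0,0,6.4,0,0,0,0.05,0,0,6.4,0,0,0,0.05])

```text
t: 23.78
eef_pos: [0.5436, 0.2885, 0.0472]
eef_rot: [0.345, 0.939, 0.002, -0.001]
contact_force: [0.7, 2.3, 5.0]
gripper_width: 0.175
grasp_force: 30.0
```

arm_command(moves=[0,0,0,0,0,0,0.05,0,0,0,0,0,0,0.05,0,0,0,0,0,0,0.05])

```text
t: 24.03
eef_pos: [0.5436, 0.2885, 0.0472]
eef_rot: [0.342, 0.94, 0.002, -0.001]
contact_force: [0.5, 2.0, 6.6]
gripper_width: 0.178
grasp_force: 30.0
```

```bash
sed -i 's/o\["gripper_width"\].round(3)/round(o["gripper_width"],3)/' h.py
python3 -c "
from h import *
tor()"
```

```text
pos [0.5436 0.2885 0.0472] yaw y 50.1 F [0.5 2.  6.6] T [ 0.437 -0.098  0.151] w 0.178 q7 0.05
```

arm_command(moves=[0,0,3,0,0,0,0.05,0,0,0,0,0,0,0.05,0,0,0,0,0,0,0.05])

```text
t: 24.28
eef_pos: [0.5437, 0.2886, 0.0472]
eef_rot: [0.366, 0.931, 0.002, -0.001]
contact_force: [0.7, 3.1, 6.1]
gripper_width: 0.179
grasp_force: 30.0
```

```bash
python3 -c "
from h import *
tor()"
```

```text
pos [0.5437 0.2886 0.0472] yaw y 47.1 F [0.7 3.1 6.1] T [ 0.449 -0.093  0.221] w 0.179 q7 0.01
```

Torque is rising past 0.42 rad, so screw a is crossed. Backing it off to its stop.

arm_command(moves=[0,0,-6.8,0,0,0,0.05,0,0,-6.8,0,0,0,0.05,0,0,-6.8,0,0,0,0.05,0,0,-6.8,0,0,0,0.05,0,0,-6.8,0,0,0,0.05])

```text
t: 24.7
eef_pos: [0.5434, 0.2881, 0.0472]
eef_rot: [0.076, 0.997, 0.002, -0.0]
contact_force: [-0.1, 2.0, 6.7]
gripper_width: 0.18
grasp_force: 30.0
```

arm_command(moves=[0,0,-6.8,0,0,0,0.05,0,0,-6.8,0,0,0,0.05,0,0,-6.8,0,0,0,0.05,0,0,-6.8,0,0,0,0.05,0,0,-6.8,0,0,0,0.05])

```text
t: 25.12
eef_pos: [0.5435, 0.2875, 0.0472]
eef_rot: [-0.219, 0.976, 0.001, -0.0]
contact_force: [-0.0, 1.1, 6.6]
gripper_width: 0.18
grasp_force: 30.0
```

```bash
python3 -c "
from h import *
tor()"
```

```text
pos [0.5435 0.2875 0.0472] yaw y 115.3 F [-0.   1.1  6.6] T [ 0.216  0.038 -0.114] w 0.18 q7 0.85
```

arm_command(moves=[0,0,-6.8,0,0,0,0.05,0,0,-6.8,0,0,0,0.05,0,0,-6.8,0,0,0,0.05,0,0,-6.8,0,0,0,0.05,0,0,0,0,0,0,0.05])

```text
t: 25.53
eef_pos: [0.5437, 0.2872, 0.0472]
eef_rot: [-0.442, 0.897, 0.001, 0.0]
contact_force: [1.3, -0.2, 7.7]
gripper_width: 0.183
grasp_force: 30.0
```

```bash
python3 -c "
from h import *
tor()"
```

```text
pos [0.5437 0.2872 0.0472] yaw y 142.4 F [ 1.3 -0.2  7.7] T [ 0.06  -0.04   0.067] w 0.183 q7 1.22
```

arm_command(moves=[0,0,6.6,0,0,0,0.05,0,0,6.6,0,0,0,0.05,0,0,6.6,0,0,0,0.05,0,0,6.6,0,0,0,0.05,0,0,6.6,0,0,0,0.05])

```text
t: 25.95
eef_pos: [0.5434, 0.2876, 0.0472]
eef_rot: [-0.164, 0.986, 0.001, -0.0]
contact_force: [0.3, 1.4, 6.4]
gripper_width: 0.178
grasp_force: 30.0
```

arm_command(moves=[0,0,6.6,0,0,0,0.05,0,0,6.6,0,0,0,0.05,0,0,6.6,0,0,0,0.05,0,0,6.6,0,0,0,0.05,0,0,6.6,0,0,0,0.05])

```text
t: 26.37
eef_pos: [0.5434, 0.2881, 0.0472]
eef_rot: [0.123, 0.992, 0.002, -0.001]
contact_force: [-0.8, 3.0, 5.3]
gripper_width: 0.179
grasp_force: 30.0
```

```bash
python3 -c "
from h import *
tor()"
```

```text
pos [0.5434 0.2881 0.0472] yaw y 75.9 F [-0.8  3.   5.3] T [0.386 0.019 0.066] w 0.179 q7 0.34
```

arm_command(moves=[0,0,6.6,0,0,0,0.05,0,0,6.6,0,0,0,0.05,0,0,6.6,0,0,0,0.05,0,0,6.6,0,0,0,0.05,0,0,3,0,0,0,0.05])

```text
t: 26.78
eef_pos: [0.5437, 0.2886, 0.0472]
eef_rot: [0.37, 0.929, 0.002, -0.001]
contact_force: [1.2, 2.9, 6.3]
gripper_width: 0.181
grasp_force: 30.0
```

arm_command(moves=[0,0,0,0,0,0,0.05,0,0,0,0,0,0,0.05])

```text
t: 26.95
eef_pos: [0.5436, 0.2885, 0.0472]
eef_rot: [0.368, 0.93, 0.002, -0.001]
contact_force: [1.2, 2.6, 6.7]
gripper_width: 0.178
grasp_force: 30.0
```

```bash
python3 -c "
from h import *
tor()"
```

```text
pos [0.5436 0.2885 0.0472] yaw y 46.8 F [1.2 2.6 6.7] T [ 0.458 -0.148 -0.066] w 0.178 q7 0.0
```

Now free past 0.58 rad. Running it home.

arm_command(moves=[0,0,6.2,0,0,0,0.05,0,0,6.2,0,0,0,0.05,0,0,6.2,0,0,0,0.05,0,0,6.2,0,0,0,0.05,0,0,6.2,0,0,0,0.05])

```text
t: 27.37
eef_pos: [0.5441, 0.2888, 0.0472]
eef_rot: [0.605, 0.796, 0.002, -0.001]
contact_force: [0.8, 4.0, 5.6]
gripper_width: 0.178
grasp_force: 30.0
```

arm_command(moves=[0,0,6.2,0,0,0,0.05,0,0,6.2,0,0,0,0.05,0,0,6.2,0,0,0,0.05,0,0,6.2,0,0,0,0.05,0,0,6,0,0,0,0.05])

```text
t: 27.78
eef_pos: [0.5446, 0.2887, 0.0472]
eef_rot: [0.795, 0.607, 0.002, -0.001]
contact_force: [1.7, 2.9, 3.6]
gripper_width: 0.18
grasp_force: 30.0
```

arm_command(moves=[0,0,0,0,0,0,0.05,0,0,0,0,0,0,0.05])

```text
t: 27.95
eef_pos: [0.5446, 0.2887, 0.0472]
eef_rot: [0.793, 0.609, 0.002, -0.001]
contact_force: [2.7, 3.7, 4.6]
gripper_width: 0.18
grasp_force: 30.0
```

```bash
python3 -c "
from h import *
tor()"
```

```text
pos [0.5446 0.2887 0.0472] yaw y -15.0 F [2.7 3.7 4.6] T [ 0.524 -0.445 -0.069] w 0.18 q7 -0.69
```

arm_command(moves=[0,0,0,0,0,0,0.5,0,0,0,0,0,0,0.5,0,0,0,0,0,-3,0.5,0,0,-6.8,0,0,-4,0.6,0,0,-6.8,0,0,-1,0.6])

```text
t: 28.37
eef_pos: [0.5444, 0.2865, 0.1298]
eef_rot: [0.714, 0.7, 0.001, -0.0]
contact_force: [1.0, -0.3, 0.2]
gripper_width: 0.532
grasp_force: 0.0
```

arm_command(moves=[0,0,-6.8,0,0,0,0.6,0,0,-6.8,0,0,0,0.6,0,0,-6.8,0,0,0,0.6,0,0,-6.8,0,0,0,0.6,0,0,-6.8,0,0,0,0.6])

```text
t: 28.78
eef_pos: [0.5419, 0.2853, 0.1253]
eef_rot: [0.478, 0.878, -0.002, -0.002]
contact_force: [0.1, -0.1, -0.6]
gripper_width: 0.601
grasp_force: 0.0
```

arm_command(moves=[0,0,-6.8,0,0,0,0.6,0,0,-6.8,0,0,0,0.6,0,0,-6.8,0,0,0,0.6,0,0,-6.8,0,0,0,0.6,0,0,-6.8,0,0,0,0.6])

```text
t: 29.2
eef_pos: [0.5419, 0.2852, 0.1252]
eef_rot: [0.201, 0.98, -0.001, -0.002]
contact_force: [0.3, -1.3, -0.0]
gripper_width: 0.595
grasp_force: 0.0
```

arm_command(moves=[0,0,-6.8,0,0,0,0.6,0,0,-6.8,0,0,0,0.6,0,0,0,0,0,0,0.6])

```text
t: 29.45
eef_pos: [0.5421, 0.285, 0.1251]
eef_rot: [0.085, 0.996, -0.001, -0.003]
contact_force: [0.0, 0.6, 0.1]
gripper_width: 0.599
grasp_force: 0.0
```

```bash
python3 - <<'E'
from h import *
tor(); goto((.638,.118,.117),79.5)
E
```

```text
pos [0.5421 0.285  0.1251] yaw y 80.2 F [0.  0.6 0.1] T [-0.045 -0.011 -0.01 ] w 0.599 q7 0.47
turn [-0.13 -0.3   0.74] shift(tool now) cm [-12.29 -14.83   0.78]
```

arm_command(moves=[0,0,0.7,-2.45,-2.97,0,0.6,0,0,0,-2.45,-2.97,0,0.6,0,0,0,-2.45,-2.97,0,0.6,0,0,0,-2.45,-2.97,0,0.6,0,0,0,-2.45,-2.97,0.4,0.6])

```text
t: 29.87
eef_pos: [0.6365, 0.116, 0.1217]
eef_rot: [0.094, 0.996, -0.0, -0.002]
contact_force: [-0.4, 0.1, -0.6]
gripper_width: 0.605
grasp_force: 0.0
```

arm_command(moves=[0,0,0,0,0,0,0.6,0,0,0,0,0,0,0.6,0,0,0,0,0,0,0.6])

```text
t: 30.12
eef_pos: [0.6351, 0.1186, 0.1211]
eef_rot: [0.094, 0.996, 0.0, -0.003]
contact_force: [-0.3, 1.0, 0.7]
gripper_width: 0.6
grasp_force: 0.0
```

```bash
cat >> h.py <<'E'
def bar(f):
    "dark bar seen between the fingers: image columns per row, and offset in tool y (cm) taking the bar's top at 72 mm"
    im,i=snap("wrist",f); g=(im.max(2)<45); p=pose()[0]
    for y in range(140,240,10):
        xs=np.where(g[y,260:380])[0]+260
        if len(xs)>8: print(y,xs.min(),xs.max(),len(xs),"off cm %.2f"%((xs.mean()-316.5)*abs(plane(i,(317,y),.072)-plane(i,(316,y),.072))[:2].max()*100))
E
python3 - <<'E'
from h import *
tor(); bar("s2.png"); goto((.638,.118,.047),79.5)
E
```

```text
pos [0.6351 0.1186 0.1211] yaw y 79.3 F [-0.3  1.   0.7] T [-0.015  0.015  0.005] w 0.6 q7 0.76
160 306 329 24 off cm 0.06
170 306 331 26 off cm 0.11
180 305 330 26 off cm 0.06
190 306 329 24 off cm 0.06
200 305 329 25 off cm 0.03
210 305 329 25 off cm 0.03
220 305 328 24 off cm 0.00
turn [ 0.06 -0.28 -0.1 ] shift(tool now) cm [-0.38 -0.15  7.43]
```

arm_command(moves=[0,0,0,-0.3,0,3,0.6,0,0,0,0,0,3,0.6,0,0,0,0,0,1.4,0.5,0,0,0,0,0,0,0.4,0,0,0,0,0,0,0.3])

```text
t: 30.58
eef_pos: [0.638, 0.1192, 0.0474]
eef_rot: [0.092, 0.996, 0.0, -0.002]
contact_force: [0.7, 0.2, 0.7]
gripper_width: 0.395
grasp_force: 0.0
```

arm_command(moves=[0,0,0,0,0,0,0.05,0,0,0,0,0,0,0.05,0,0,0,0,0,0,0.05,0,0,0,0,0,0,0.05,0,0,0,0,0,0,0.05])

```text
t: 31.0
eef_pos: [0.6398, 0.1179, 0.0492]
eef_rot: [0.093, 0.996, 0.001, -0.0]
contact_force: [-1.5, -0.3, 6.1]
gripper_width: 0.178
grasp_force: 30.0
```

arm_command(moves=[0,0,0,0,0,0,0.05,0,0,0,0,0,0,0.05,0,0,0,0,0,0,0.05])

```text
t: 31.25
eef_pos: [0.6398, 0.1179, 0.0492]
eef_rot: [0.093, 0.996, 0.001, -0.0]
contact_force: [-0.8, -0.0, 7.0]
gripper_width: 0.178
grasp_force: 30.0
```

```bash
python3 -c "
from h import *
tor()"
```

```text
pos [0.6398 0.1179 0.0492] yaw y 79.3 F [-0.8 -0.   7. ] T [-0.177  0.197  0.018] w 0.178 q7 0.72
```

arm_command(moves=[0,0,5.5,0,0,0,0.05,0,0,5.5,0,0,0,0.05,0,0,5.5,0,0,0,0.05,0,0,5.5,0,0,0,0.05,0,0,0,0,0,0,0.05])

```text
t: 31.67
eef_pos: [0.6398, 0.1181, 0.0492]
eef_rot: [0.283, 0.959, 0.0, -0.0]
contact_force: [-1.1, -1.0, 6.1]
gripper_width: 0.177
grasp_force: 30.0
```

```bash
python3 -c "
from h import *
tor()"
```

```text
pos [0.6398 0.1181 0.0492] yaw y 57.1 F [-1.1 -1.   6.1] T [-0.17   0.197 -0.049] w 0.177 q7 0.44
```

arm_command(moves=[0,0,3,0,0,0,0.05,0,0,3,0,0,0,0.05,0,0,3,0,0,0,0.05,0,0,0,0,0,0,0.05,0,0,0,0,0,0,0.05])

```text
t: 32.08
eef_pos: [0.6399, 0.1181, 0.0492]
eef_rot: [0.356, 0.935, 0.001, -0.0]
contact_force: [-1.5, -0.3, 6.5]
gripper_width: 0.178
grasp_force: 30.0
```

```bash
python3 -c "
from h import *
tor()"
```

```text
pos [0.6399 0.1181 0.0492] yaw y 48.3 F [-1.5 -0.3  6.5] T [-0.139  0.151 -0.06 ] w 0.178 q7 0.33
```

arm_command(moves=[0,0,3,0,0,0,0.05,0,0,2,0,0,0,0.05,0,0,0,0,0,0,0.05,0,0,0,0,0,0,0.05])

```text
t: 32.42
eef_pos: [0.6399, 0.1181, 0.0492]
eef_rot: [0.396, 0.918, 0.001, -0.0]
contact_force: [-0.9, 0.1, 6.5]
gripper_width: 0.177
grasp_force: 30.0
```

```bash
python3 -c "
from h import *
tor()"
```

```text
pos [0.6399 0.1181 0.0492] yaw y 43.3 F [-0.9  0.1  6.5] T [-0.152  0.163 -0.031] w 0.177 q7 0.27
```

Screw c runs free; home with it.

arm_command(moves=[0,0,6.5,0,0,0,0.05,0,0,6.5,0,0,0,0.05,0,0,6.5,0,0,0,0.05,0,0,6.5,0,0,0,0.05,0,0,6.5,0,0,0,0.05])

```text
t: 32.83
eef_pos: [0.6401, 0.1182, 0.0492]
eef_rot: [0.639, 0.769, 0.001, -0.001]
contact_force: [-1.3, -0.1, 6.4]
gripper_width: 0.181
grasp_force: 30.0
```

```bash
python3 -c "
from h import *
tor()"
```

```text
pos [0.6401 0.1182 0.0492] yaw y 10.5 F [-1.3 -0.1  6.4] T [-0.128  0.156  0.061] w 0.181 q7 -0.12
```

arm_command(moves=[0,0,6.5,0,0,0,0.05,0,0,6.5,0,0,0,0.05,0,0,6.5,0,0,0,0.05,0,0,6.3,0,0,0,0.05,0,0,0,0,0,0,0.05])

```text
t: 33.25
eef_pos: [0.6403, 0.1182, 0.0492]
eef_rot: [0.795, 0.607, 0.001, -0.0]
contact_force: [0.9, 0.1, 5.7]
gripper_width: 0.179
grasp_force: 30.0
```

```bash
python3 -c "
from h import *
tor()"
```

```text
pos [0.6403 0.1182 0.0492] yaw y -15.2 F [0.9 0.1 5.7] T [-0.152  0.096 -0.025] w 0.179 q7 -0.43
```

arm_command(moves=[0,0,0,0,0,0,0.5,0,0,0,0,0,0,0.5,0,0,0,0,0,-3,0.5,0,0,-6.8,0,0,-4,0.6,0,0,-6.8,0,0,-1,0.6])

```text
t: 33.67
eef_pos: [0.6419, 0.1182, 0.1324]
eef_rot: [0.713, 0.701, 0.002, 0.001]
contact_force: [1.1, -0.2, 1.0]
gripper_width: 0.531
grasp_force: 0.0
```

arm_command(moves=[0,0,-6.8,0,0,0,0.6,0,0,-6.8,0,0,0,0.6,0,0,-6.8,0,0,0,0.6,0,0,-6.8,0,0,0,0.6,0,0,-6.8,0,0,0,0.6])

```text
t: 34.08
eef_pos: [0.6388, 0.1177, 0.1275]
eef_rot: [0.477, 0.879, -0.0, -0.002]
contact_force: [0.0, -0.8, -1.0]
gripper_width: 0.599
grasp_force: 0.0
```

arm_command(moves=[0,0,-6.8,0,0,0,0.6,0,0,-6.8,0,0,0,0.6,0,0,-6.8,0,0,0,0.6,0,0,-6.8,0,0,0,0.6,0,0,-6.8,0,0,0,0.6])

```text
t: 34.5
eef_pos: [0.6388, 0.1176, 0.1274]
eef_rot: [0.199, 0.98, 0.0, -0.002]
contact_force: [0.3, 0.4, 0.5]
gripper_width: 0.604
grasp_force: 0.0
```

arm_command(moves=[0,0,-6.8,0,0,0,0.6,0,0,-6.8,0,0,0,0.6,0,0,0,0,0,0,0.6,0,0,0,0,0,0,0.6])

```text
t: 34.83
eef_pos: [0.6389, 0.1175, 0.1274]
eef_rot: [0.087, 0.996, 0.0, -0.002]
contact_force: [0.3, 0.5, -0.7]
gripper_width: 0.599
grasp_force: 0.0
```

```bash
python3 - <<'E'
from h import *
tor(); goto((.490,-.009,.12),83)
E
```

```text
pos [0.6389 0.1175 0.1274] yaw y 80.0 F [ 0.3  0.5 -0.7] T [-0.022  0.037  0.097] w 0.599 q7 0.79
turn [ 0.03 -0.22 -2.95] shift(tool now) cm [ 12.47 -15.03   0.78]
```

arm_command(moves=[0,0,0,2.49,-3.0,0,0.6,0,0,0,2.49,-3.0,0,0.6,0,0,0,2.49,-3.0,0,0.6,0,0,0,2.49,-3.0,0,0.6,0,0,0,2.49,-3.0,0.4,0.6])

```text
t: 35.25
eef_pos: [0.4899, -0.01, 0.1247]
eef_rot: [0.087, 0.996, 0.0, -0.001]
contact_force: [0.9, -2.0, -0.4]
gripper_width: 0.598
grasp_force: 0.0
```

arm_command(moves=[0,0,-2.9,0,0,0,0.6,0,0,0,0,0,0,0.6,0,0,0,0,0,0,0.6,0,0,0,0,0,0,0.6])

```text
t: 35.58
eef_pos: [0.4926, -0.0078, 0.1243]
eef_rot: [0.06, 0.998, 0.001, -0.0]
contact_force: [-0.4, 0.4, -0.2]
gripper_width: 0.601
grasp_force: 0.0
```

```bash
python3 - <<'E'
from h import *
tor(); bar("s3.png"); goto((.490,-.008,.047),83)
E
```

```text
pos [ 0.4926 -0.0078  0.1243] yaw y 83.1 F [-0.4  0.4 -0.2] T [ 0.005 -0.057  0.023] w 0.601 q7 0.83
150 304 329 25 off cm -0.01
160 304 328 21 off cm -0.11
170 304 329 26 off cm 0.00
180 305 328 24 off cm 0.00
190 305 328 24 off cm 0.00
200 305 328 24 off cm 0.00
230 305 328 24 off cm 0.00
turn [ 0.1  -0.07  0.11] shift(tool now) cm [ 0.23 -0.07  7.72]
```

arm_command(moves=[0,0,0,0.2,0,3,0.6,0,0,0,0,0,3,0.6,0,0,0,0,0,1.6,0.5,0,0,0,0,0,0,0.4,0,0,0,0,0,0,0.3])

```text
t: 36.05
eef_pos: [0.489, -0.0078, 0.0475]
eef_rot: [0.059, 0.998, 0.0, -0.002]
contact_force: [0.1, 0.0, 0.2]
gripper_width: 0.399
grasp_force: 0.0
```

arm_command(moves=[0,0,0,0,0,0,0.05,0,0,0,0,0,0,0.05,0,0,0,0,0,0,0.05,0,0,0,0,0,0,0.05,0,0,0,0,0,0,0.05])

```text
t: 36.47
eef_pos: [0.4899, -0.0072, 0.049]
eef_rot: [0.059, 0.998, 0.002, -0.0]
contact_force: [0.6, 4.3, 6.1]
gripper_width: 0.181
grasp_force: 30.0
```

arm_command(moves=[0,0,0,0,0,0,0.05,0,0,0,0,0,0,0.05,0,0,0,0,0,0,0.05])

```text
t: 36.72
eef_pos: [0.4899, -0.0072, 0.049]
eef_rot: [0.059, 0.998, 0.002, -0.0]
contact_force: [-0.8, 3.6, 6.9]
gripper_width: 0.18
grasp_force: 30.0
```

```bash
python3 -c "
from h import *
tor()"
```

```text
pos [ 0.4899 -0.0072  0.049 ] yaw y 83.2 F [-0.8  3.6  6.9] T [0.772 0.064 0.021] w 0.18 q7 0.74
```

arm_command(moves=[0,0,6.5,0,0,0,0.05,0,0,6.5,0,0,0,0.05,0,0,6.5,0,0,0,0.05,0,0,6.5,0,0,0,0.05,0,0,0,0,0,0,0.05])

```text
t: 37.13
eef_pos: [0.49, -0.0072, 0.049]
eef_rot: [0.284, 0.959, 0.001, -0.0]
contact_force: [0.1, 4.3, 6.4]
gripper_width: 0.177
grasp_force: 30.0
```

```bash
python3 -c "
from h import *
tor()"
```

```text
pos [ 0.49   -0.0072  0.049 ] yaw y 56.9 F [0.1 4.3 6.4] T [ 0.867 -0.028  0.032] w 0.177 q7 0.49
```

arm_command(moves=[0,0,3,0,0,0,0.05,0,0,3,0,0,0,0.05,0,0,3,0,0,0,0.05,0,0,0,0,0,0,0.05,0,0,0,0,0,0,0.05])

```text
t: 37.55
eef_pos: [0.49, -0.0071, 0.049]
eef_rot: [0.356, 0.934, 0.001, -0.0]
contact_force: [-0.3, 5.3, 6.7]
gripper_width: 0.18
grasp_force: 30.0
```

```bash
python3 -c "
from h import *
tor()"
```

```text
pos [ 0.49   -0.0071  0.049 ] yaw y 48.3 F [-0.3  5.3  6.7] T [ 0.854 -0.002  0.225] w 0.18 q7 0.41
```

Torque rose from 0.03 to 0.23: screw b is crossed. Back off, restart, recheck.

arm_command(moves=[0,0,-6.7,0,0,0,0.05,0,0,-6.7,0,0,0,0.05,0,0,-6.7,0,0,0,0.05,0,0,-6.7,0,0,0,0.05,0,0,-6.7,0,0,0,0.05])

```text
t: 37.97
eef_pos: [0.49, -0.0073, 0.049]
eef_rot: [0.07, 0.998, 0.001, -0.0]
contact_force: [0.2, 4.2, 7.2]
gripper_width: 0.175
grasp_force: 30.0
```

arm_command(moves=[0,0,-6.7,0,0,0,0.05,0,0,-6.7,0,0,0,0.05,0,0,-6.7,0,0,0,0.05,0,0,-6.7,0,0,0,0.05,0,0,-6.7,0,0,0,0.05])

```text
t: 38.38
eef_pos: [0.4899, -0.0073, 0.049]
eef_rot: [-0.221, 0.975, 0.001, 0.0]
contact_force: [-0.1, 4.8, 5.4]
gripper_width: 0.182
grasp_force: 30.0
```

arm_command(moves=[0,0,-6.7,0,0,0,0.05,0,0,-6.7,0,0,0,0.05,0,0,-6.7,0,0,0,0.05,0,0,-6.8,0,0,0,0.05,0,0,0,0,0,0,0.05])

```text
t: 38.8
eef_pos: [0.49, -0.0074, 0.049]
eef_rot: [-0.441, 0.897, 0.002, 0.001]
contact_force: [0.1, 4.3, 6.5]
gripper_width: 0.184
grasp_force: 30.0
```

```bash
python3 -c "
from h import *
tor()"
```

```text
pos [ 0.49   -0.0074  0.049 ] yaw y 142.3 F [0.1 4.3 6.5] T [0.776 0.053 0.051] w 0.184 q7 1.41
```

arm_command(moves=[0,0,6.6,0,0,0,0.05,0,0,6.6,0,0,0,0.05,0,0,6.6,0,0,0,0.05,0,0,6.6,0,0,0,0.05,0,0,6.6,0,0,0,0.05])

```text
t: 39.22
eef_pos: [0.4899, -0.0073, 0.049]
eef_rot: [-0.163, 0.987, 0.001, 0.0]
contact_force: [0.1, 3.8, 5.6]
gripper_width: 0.178
grasp_force: 30.0
```

arm_command(moves=[0,0,6.6,0,0,0,0.05,0,0,6.6,0,0,0,0.05,0,0,6.6,0,0,0,0.05,0,0,6.6,0,0,0,0.05,0,0,6.6,0,0,0,0.05])

```text
t: 39.63
eef_pos: [0.4899, -0.0072, 0.049]
eef_rot: [0.124, 0.992, 0.001, -0.0]
contact_force: [-0.3, 4.3, 6.9]
gripper_width: 0.176
grasp_force: 30.0
```

arm_command(moves=[0,0,6.6,0,0,0,0.05,0,0,6.6,0,0,0,0.05,0,0,6.6,0,0,0,0.05,0,0,6.6,0,0,0,0.05,0,0,3,0,0,0,0.05])

```text
t: 40.05
eef_pos: [0.49, -0.0072, 0.049]
eef_rot: [0.371, 0.929, 0.001, -0.0]
contact_force: [-0.4, 4.6, 7.0]
gripper_width: 0.182
grasp_force: 30.0
```

arm_command(moves=[0,0,0,0,0,0,0.05,0,0,0,0,0,0,0.05])

```text
t: 40.22
eef_pos: [0.49, -0.0072, 0.049]
eef_rot: [0.369, 0.929, 0.001, -0.0]
contact_force: [0.5, 4.0, 6.5]
gripper_width: 0.177
grasp_force: 30.0
```

```bash
python3 -c "
from h import *
tor()"
```

```text
pos [ 0.49   -0.0072  0.049 ] yaw y 46.7 F [0.5 4.  6.5] T [ 0.864 -0.057 -0.014] w 0.177 q7 0.38
```

arm_command(moves=[0,0,6.2,0,0,0,0.05,0,0,6.2,0,0,0,0.05,0,0,6.2,0,0,0,0.05,0,0,6.2,0,0,0,0.05,0,0,6.2,0,0,0,0.05])

```text
t: 40.63
eef_pos: [0.4901, -0.0071, 0.049]
eef_rot: [0.606, 0.796, 0.001, -0.001]
contact_force: [0.9, 4.8, 7.1]
gripper_width: 0.179
grasp_force: 30.0
```

arm_command(moves=[0,0,6.2,0,0,0,0.05,0,0,6.2,0,0,0,0.05,0,0,6.2,0,0,0,0.05,0,0,6.2,0,0,0,0.05,0,0,6,0,0,0,0.05])

```text
t: 41.05
eef_pos: [0.4902, -0.0071, 0.049]
eef_rot: [0.795, 0.606, 0.001, -0.001]
contact_force: [0.9, 4.6, 6.1]
gripper_width: 0.175
grasp_force: 30.0
```

arm_command(moves=[0,0,0,0,0,0,0.05,0,0,0,0,0,0,0.05])

```text
t: 41.22
eef_pos: [0.4902, -0.0071, 0.049]
eef_rot: [0.794, 0.608, 0.001, -0.001]
contact_force: [0.8, 4.5, 6.8]
gripper_width: 0.179
grasp_force: 30.0
```

```bash
python3 -c "
from h import *
tor()"
```

```text
pos [ 0.4902 -0.0071  0.049 ] yaw y -15.1 F [0.8 4.5 6.8] T [ 0.887 -0.179 -0.091] w 0.179 q7 -0.19
```

arm_command(moves=[0,0,0,0,0,0,0.5,0,0,0,0,0,0,0.5,0,0,0,0,0,-3,0.5,0,0,-6.8,0,0,-4,0.6,0,0,-6.8,0,0,-2,0.6])

```text
t: 41.63
eef_pos: [0.4892, -0.0099, 0.1405]
eef_rot: [0.715, 0.699, -0.001, -0.0]
contact_force: [0.4, -0.2, -0.1]
gripper_width: 0.535
grasp_force: 0.0
```

arm_command(moves=[0,0,-6.8,0,0,0,0.3,0,0,-6.8,0,0,0,0.3,0,0,-6.8,0,0,0,0.3,0,0,-6.8,0,0,0,0.3,0,0,-6.8,0,0,0,0.3])

```text
t: 42.05
eef_pos: [0.4885, -0.0098, 0.138]
eef_rot: [0.479, 0.878, -0.001, -0.002]
contact_force: [0.3, 0.6, 0.1]
gripper_width: 0.299
grasp_force: 0.0
```

arm_command(moves=[0,0,-6.8,0,0,0,0,0,0,-6.8,0,0,0,0,0,0,-6.8,0,0,0,0,0,0,-6.8,0,0,0,0,0,0,-6.8,0,0,0,0])

```text
t: 42.47
eef_pos: [0.4884, -0.0099, 0.1378]
eef_rot: [0.202, 0.979, -0.001, -0.002]
contact_force: [0.6, -0.5, -0.1]
gripper_width: 0.006
grasp_force: 0.0
```

```bash
python3 - <<'E'
from h import *
tor()
T=r.camera_info("top"); im=cv2.imread("pics/top0.png")
g=cv2.cvtColor(im,cv2.COLOR_BGR2GRAY)
big=cv2.resize(g[125:180,355:460],None,fx=6,fy=6,interpolation=cv2.INTER_CUBIC)
for q in cv2.HoughCircles(big,cv2.HOUGH_GRADIENT,1,100,param1=80,param2=20,minRadius=20,maxRadius=80)[0]: print(q/6+np.array([355,125,0]))
for n,q in (("middle",(490,83)),("large",(557,80)),("small",(627,77))):
    for z in (.03,.04,.05): print(n,z,plane(T,(q[0]/2.55+190,q[1]/2.55+120),z).round(4))
E
```

```text
pos [ 0.4884 -0.0099  0.1378] yaw y 66.7 F [ 0.6 -0.5 -0.1] T [-0.024  0.054  0.017] w 0.006 q7 0.67Traceback (most recent call last):
  File "<stdin>", line 6, in <module>
TypeError: 'NoneType' object is not subscriptable
```

```bash
python3 - <<'E'
from h import *
import json
A=json.load(open("wA.json")); A["camera_from_world"]=np.array(A["camera_from_world"]); T=r.camera_info("top")
a=cv2.imread("pics/wA.png",0)
for n,q,w in (("middle",(490,83),(283,359)),("large",(557,80),(231,366)),("small",(627,77),(181,377))):
    t=(q[0]/2.55+190,q[1]/2.55+120); print(n,two(A,w,T,t)[0].round(4),two(A,w,T,t)[1].round(4),plane(T,t,.04).round(4))
    for z in (.04,): goto(plane(T,t,.10),92)
E
```

```text
middle [ 0.6465 -0.1183  0.0388] 0.0034 [ 0.646  -0.1198  0.04  ]
turn [ -0.07  -0.23 -25.29] shift(tool now) cm [-17.38  -3.43   3.73]
large [ 0.6516 -0.1861  0.0303] 0.0022 [ 0.6493 -0.185   0.04  ]
turn [ -0.07  -0.23 -25.29] shift(tool now) cm [-20.12  -9.01   3.73]
small [ 0.6558 -0.254   0.0297] 0.0048 [ 0.6525 -0.2534  0.04  ]
turn [ -0.07  -0.23 -25.29] shift(tool now) cm [-22.97 -14.85   3.73]
```

arm_command(moves=[0,0,0,-3.74,-1.03,-0.4,0,0,0,0,-3.74,-1.03,-0.4,0,0,0,0,-3.74,-1.03,-0.4,0,0,0,0,-3.74,-1.03,-0.4,0,0,0,0,-3.74,-1.03,-0.4,0])

```text
t: 42.88
eef_pos: [0.64, -0.1336, 0.1574]
eef_rot: [0.205, 0.979, -0.001, -0.002]
contact_force: [0.8, 0.9, -0.5]
gripper_width: 0.005
grasp_force: 0.0
```

arm_command(moves=[0,0,0,-3.74,-1.03,0,0,0,0,0,-3.74,-1.03,0,0,0,0,-7,0,0,0,0,0,0,-7,0,0,0,0,0,0,-7,0,0,0,0])

```text
t: 43.3
eef_pos: [0.6994, -0.1812, 0.156]
eef_rot: [0.02, 1.0, -0.0, -0.003]
contact_force: [0.9, -0.2, 0.2]
gripper_width: 0.0
grasp_force: 0.0
```

arm_command(moves=[0,0,0,0,0,0,0,0,0,0,0,0,0,0,0,0,0,0,0,0,0])

```text
t: 43.55
eef_pos: [0.6997, -0.1799, 0.1569]
eef_rot: [0.024, 1.0, 0.0, -0.002]
contact_force: [-0.1, 0.2, 0.5]
gripper_width: 0.004
grasp_force: 0.0
```

```bash
python3 - <<'E'
from h import *
tor(); im,i=snap("wrist"); tp,_=snap("top")
c=tp[120:280,190:360]; 
a=cv2.resize(im,(640,400)); b=cv2.resize(c,None,fx=1.2,fy=1.2,interpolation=cv2.INTER_CUBIC)
o=np.zeros((592,640,3),'uint8'); o[:400]=im; o[400:592,:204]=b
cv2.imwrite("pics/k1.png",o[:,:,::-1])
for n,P in (("m",(.646,-.1195,.038)),("l",(.6495,-.185,.038)),("s",(.653,-.2534,.038))): print(n,proj(i,P).round(1))
g=cv2.cvtColor(im[:245],cv2.COLOR_RGB2GRAY)
C=cv2.HoughCircles(cv2.GaussianBlur(g,(5,5),0),cv2.HOUGH_GRADIENT,1,40,param1=60,param2=15,minRadius=10,maxRadius=50)
print(C)
np.save("kM.npy",i["camera_from_world"])
E
```

```text
pos [ 0.6997 -0.1799  0.1569] yaw y 87.3 F [-0.1  0.2  0.5] T [-0.028 -0.003 -0.001] w 0.004 q7 1.38
m [393.6 117.6]
l [306.  126.6]
s [215.9 135.6]
[[[307.5 128.5  27.8]
  [397.5 119.5  28.5]
  [221.5 134.5  23.9]
  [258.5 155.5  29.3]
  [467.5 243.5  40.5]
  [406.5 200.5  32.5]
  [271.5 200.5  18.8]
  [427.5  82.5  18.8]
  [348.5  94.5  23.4]]]
```

View pics/k1.png

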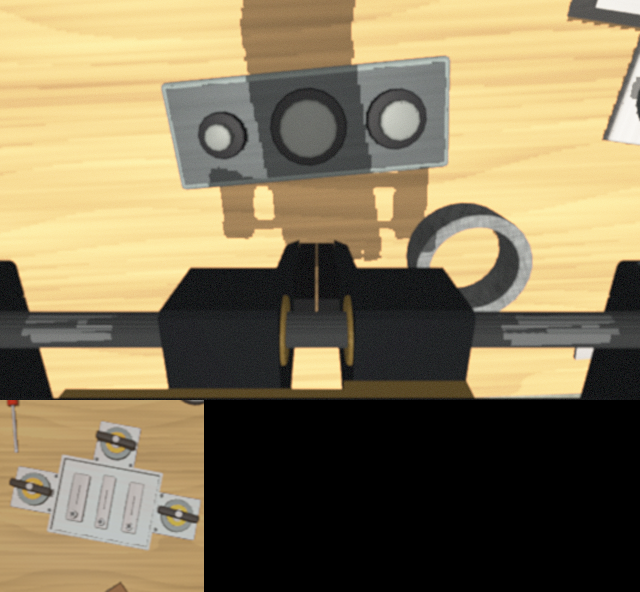

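All three bars stand crosswise (home) and the heads lie in the tray. Keys: small (216,138), large (308,126), middle (401,121).

```bash
python3 - <<'E'
from h import *
T=r.camera_info("top"); i=r.camera_info("wrist")
for n,q,w in (("small",(627,77),(216,138)),("middle",(490,83),(401,121)),("large",(557,80),(308,126))):
    t=(q[0]/2.55+190,q[1]/2.55+120); P,e=two(i,w,T,t); print(n,P.round(4),e.round(4),[plane(c,p,.043)[:2].round(4).tolist() for c,p in ((i,w),(T,t))])
goto((.653,-.2525,.08),93)
E
```

```text
small [ 0.6582 -0.2611  0.0118] 0.0001 [[0.6548, -0.252], [0.6519, -0.2526]]
middle [ 0.6458 -0.1174  0.0515] 0.0042 [[0.6486, -0.1148], [0.6454, -0.1193]]
large [ 0.6483 -0.1833  0.047 ] 0.001 [[0.6491, -0.1832], [0.6487, -0.1844]]
turn [ 0.01 -0.2  -5.66] shift(tool now) cm [ 4.33 -7.5   7.74]
```

arm_command(moves=[0,0,0,1.45,-2.5,0,0,0,0,0,1.45,-2.5,0,0,0,0,0,1.43,-2.5,2,0,0,0,-5.6,0,0,3.7,0,0,0,0,0,0,2,0])

```text
t: 44.07
eef_pos: [0.6504, -0.2562, 0.0778]
eef_rot: [-0.026, 1.0, -0.001, -0.003]
contact_force: [-0.1, 1.0, -0.2]
gripper_width: 0.007
grasp_force: 0.0
```

arm_command(moves=[0,0,0,0,0,0,0,0,0,0,0,0,0,0,0,0,0,0,0,0,0])

```text
t: 44.32
eef_pos: [0.6549, -0.2519, 0.082]
eef_rot: [-0.027, 1.0, 0.0, -0.0]
contact_force: [0.4, 0.2, 0.2]
gripper_width: 0.008
grasp_force: 0.0
```

```bash
python3 - <<'E'
from h import *
tor(); goto((.653,-.2525,.06),93)
E
```

```text
pos [ 0.6549 -0.2519  0.082 ] yaw y 93.0 F [0.4 0.2 0.2] T [ 0.061 -0.002 -0.04 ] w 0.008 q7 1.51
turn [ 0.03 -0.01  0.04] shift(tool now) cm [ 0.2  -0.05  2.2 ]
```

arm_command(moves=[0,0,0,0.1,0,1.0,0,0,0,0,0,0,1.0,0,0,0,0,0,0,0.7,0,0,0,0,0,0,0,0,0,0,0,0,0,0,0])

```text
t: 44.73
eef_pos: [0.6519, -0.2523, 0.0526]
eef_rot: [-0.027, 1.0, 0.001, -0.002]
contact_force: [-0.3, -0.1, 0.2]
gripper_width: 0.005
grasp_force: 0.0
```

arm_command(moves=[0,0,0,0,0,0.2,0,0,0,0,0,0,0.2,0,0,0,0,0,0,0.1,0,0,0,0,0,0,0,0,0,0,0,0,0,0,0])

```text
t: 45.15
eef_pos: [0.6528, -0.2526, 0.0488]
eef_rot: [-0.027, 1.0, 0.0, -0.001]
contact_force: [0.4, -0.1, 2.6]
gripper_width: 0.004
grasp_force: 1.2
```

arm_command(moves=[0,0,0,0,0,0.2,0,0,0,0,0,0,0.1,0,0,0,0,0,0,0,0,0,0,0,0,0,0,0])

```text
t: 45.48
eef_pos: [0.6528, -0.2526, 0.0456]
eef_rot: [-0.027, 1.0, 0.0, -0.001]
contact_force: [1.0, -0.7, 3.9]
gripper_width: 0.003
grasp_force: 2.1
```

arm_command(moves=[0,0,0,0,0,0.2,0,0,0,0,0,0,0.1,0,0,0,0,0,0,0,0,0,0,0,0,0,0,0])

```text
t: 45.82
eef_pos: [0.6529, -0.2526, 0.0444]
eef_rot: [-0.026, 1.0, 0.0, -0.001]
contact_force: [-2.3, 0.8, 16.2]
gripper_width: 0.003
grasp_force: 7.5
```

Small key bottomed (16 N). On to the middle key.

arm_command(moves=[0,0,0,0,0,-1.5,0,0,0,0,0,0,-2,0,0,0,0,0,3.38,0,0,0,0,0,0,3.38,0,0,0,0,0,0,3.38,0,0])

```text
t: 46.23
eef_pos: [0.6461, -0.1511, 0.0773]
eef_rot: [-0.025, 1.0, 0.0, -0.002]
contact_force: [-0.2, 1.2, -0.2]
gripper_width: 0.005
grasp_force: 0.0
```

arm_command(moves=[0,0,0,0,3.38,0,0,0,0,0,0,0,0,0,0,0,0,0,0,0,0,0,0,0,0,0,0,0,0,0,0,0,0,0,0])

```text
t: 46.65
eef_pos: [0.6447, -0.1199, 0.0769]
eef_rot: [-0.025, 1.0, -0.001, -0.002]
contact_force: [0.5, -1.1, -0.5]
gripper_width: 0.005
grasp_force: 0.0
```

```bash
python3 - <<'E'
from h import *
tor(); goto((.647,-.1175,.052),93)
E
```

```text
pos [ 0.6447 -0.1199  0.0769] yaw y 92.9 F [ 0.5 -1.1 -0.5] T [ 0.037  0.034 -0.017] w 0.005 q7 1.28
turn [-0.05 -0.25 -0.09] shift(tool now) cm [-0.25  0.23  2.49]
```

arm_command(moves=[0,0,0,-0.1,0.2,1.2,0,0,0,0,0,0,1.0,0,0,0,0,0,0,0.2,0,0,0,0,0,0,0,0,0,0,0,0,0,0,0])

```text
t: 47.07
eef_pos: [0.6457, -0.1157, 0.0528]
eef_rot: [-0.026, 1.0, 0.0, -0.002]
contact_force: [-0.3, -0.2, -0.4]
gripper_width: 0.005
grasp_force: 0.0
```

arm_command(moves=[0,0,0,0,0,0.2,0,0,0,0,0,0,0.2,0,0,0,0,0,0,0.2,0,0,0,0,0,0,0,0,0,0,0,0,0,0,0])

```text
t: 47.48
eef_pos: [0.6464, -0.1154, 0.0478]
eef_rot: [-0.027, 1.0, 0.0, -0.001]
contact_force: [0.3, -0.5, 2.7]
gripper_width: 0.003
grasp_force: 1.4
```

arm_command(moves=[0,0,0,0,0,0.2,0,0,0,0,0,0,0,0,0,0,0,0,0,0,0])

```text
t: 47.73
eef_pos: [0.6464, -0.1154, 0.0457]
eef_rot: [-0.027, 1.0, 0.0, -0.001]
contact_force: [-0.2, 0.2, 4.4]
gripper_width: 0.004
grasp_force: 2.1
```

arm_command(moves=[0,0,0,0,0,0.2,0,0,0,0,0,0,0.1,0,0,0,0,0,0,0,0,0,0,0,0,0,0,0])

```text
t: 48.07
eef_pos: [0.6465, -0.1155, 0.0444]
eef_rot: [-0.026, 1.0, 0.0, -0.001]
contact_force: [-3.6, -0.2, 15.6]
gripper_width: 0.008
grasp_force: 7.9
```

arm_command(moves=[0,0,0,0,0,-1.5,0,0,0,0,0,0,-2,0,0,0,0,0,-3.4,0,0,0,0,0,0,-3.4,0,0,0,0,0,0,0,0,0])

```text
t: 48.48
eef_pos: [0.6483, -0.1944, 0.077]
eef_rot: [-0.022, 1.0, -0.004, -0.002]
contact_force: [-0.9, -2.4, -0.3]
gripper_width: 0.004
grasp_force: 0.0
```

arm_command(moves=[0,0,0,0,0,0,0,0,0,0,0,0,0,0,0,0,0,0,0,0,0])

```text
t: 48.73
eef_pos: [0.6495, -0.1814, 0.0771]
eef_rot: [-0.028, 1.0, 0.001, -0.002]
contact_force: [-0.0, -0.3, -1.2]
gripper_width: 0.005
grasp_force: 0.0
```

```bash
python3 - <<'E'
from h import *
tor(); goto((.649,-.184,.052),93)
E
```

```text
pos [ 0.6495 -0.1814  0.0771] yaw y 93.2 F [-0.  -0.3 -1.2] T [ 0.038 -0.01  -0.043] w 0.005 q7 1.39
turn [ 0.15 -0.22  0.15] shift(tool now) cm [ 0.05 -0.26  2.5 ]
```

Middle bottomed too; now the large key.

arm_command(moves=[0,0,0,0.1,-0.2,1.2,0,0,0,0,0,0,1.0,0,0,0,0,0,0,0.2,0,0,0,0,0,0,0,0,0,0,0,0,0,0,0])

```text
t: 49.15
eef_pos: [0.6485, -0.185, 0.0527]
eef_rot: [-0.027, 1.0, 0.001, -0.002]
contact_force: [-0.1, 0.6, 0.2]
gripper_width: 0.004
grasp_force: 0.0
```

arm_command(moves=[0,0,0,0,0,0.2,0,0,0,0,0,0,0.2,0,0,0,0,0,0,0.2,0,0,0,0,0,0,0,0,0,0,0,0,0,0,0])

```text
t: 49.57
eef_pos: [0.6492, -0.1853, 0.0478]
eef_rot: [-0.027, 1.0, 0.0, -0.001]
contact_force: [-0.1, 0.7, 3.2]
gripper_width: 0.008
grasp_force: 1.5
```

arm_command(moves=[0,0,0,0,0,0.2,0,0,0,0,0,0,0,0,0,0,0,0,0,0,0])

```text
t: 49.82
eef_pos: [0.6493, -0.1853, 0.0457]
eef_rot: [-0.027, 1.0, 0.0, -0.001]
contact_force: [1.1, -0.1, 4.5]
gripper_width: 0.004
grasp_force: 2.1
```

arm_command(moves=[0,0,0,0,0,0.2,0,0,0,0,0,0,0,0,0,0,0,0,0,0,0])

```text
t: 50.07
eef_pos: [0.6493, -0.1853, 0.0445]
eef_rot: [-0.027, 1.0, 0.0, -0.001]
contact_force: [-0.8, 0.8, 8.2]
gripper_width: 0.005
grasp_force: 4.9
```

arm_command(moves=[0,0,0,0,0,0.1,0,0,0,0,0,0,0,0,0,0,0,0,0,-1.5,0,0,0,0,0,0,-3,0,0,0,0,0,0,-4,0])

```text
t: 50.48
eef_pos: [0.6458, -0.1855, 0.125]
eef_rot: [-0.027, 1.0, 0.001, -0.006]
contact_force: [0.0, -0.1, 0.5]
gripper_width: 0.008
grasp_force: 0.0
```

arm_command(moves=[0,0,0,0,0,-2,0,0,0,0,0,0,0,0,0,0,0,0,0,0,0,0,0,0,0,0,0,0,0,0,0,0,0,0,0])

```text
t: 50.9
eef_pos: [0.6475, -0.1856, 0.1454]
eef_rot: [-0.027, 1.0, 0.001, -0.003]
contact_force: [0.3, -0.2, -0.3]
gripper_width: 0.003
grasp_force: 0.0
```

```bash
python3 - <<'E'
from h import *
tor(); tp,_=snap("top"); b=cv2.resize(tp[120:280,190:360],None,fx=1.2,fy=1.2,interpolation=cv2.INTER_CUBIC)[:,:,::-1].astype(int)
o=cv2.imread("pics/k1.png")[400:592,:204].astype(int); d=np.abs(o-b).max(2); d[:, 190:]=0
print("tray area changed px",(d>50).sum()); ys,xs=np.where(d>50); print(xs[:5],ys[:5])
E
```

```text
pos [ 0.6475 -0.1856  0.1454] yaw y 93.0 F [ 0.3 -0.2 -0.3] T [ 0.005 -0.027 -0.034] w 0.003 q7 1.44
tray area changed px 131
[77 77 76 77 76] [78 79 80 80 81]
```

```bash
python3 - <<'E'
from h import *
tp,i=snap("top"); b=cv2.resize(tp[120:280,190:360],None,fx=1.2,fy=1.2,interpolation=cv2.INTER_CUBIC)[:,:,::-1]
o=cv2.imread("pics/k1.png")[400:592,:204]
d=np.abs(o.astype(int)-b).max(2); d[:,190:]=0
n,l,s,c=cv2.connectedComponentsWithStats((d>50).astype('uint8'))
for k in range(1,n):
    if s[k,4]>5: print(s[k],c[k].round(),o[l==k].mean(0).round(),b[l==k].mean(0).round())
for nm,im in (("before",o),("now",b)):
    g=cv2.cvtColor(im,cv2.COLOR_BGR2GRAY)
    for y in (85,95,110): print(nm,y,g[y,58:160:2].tolist())
E
```

```text
[75 78  3 11 16] [76. 83.] [174. 177. 184.] [118. 122. 127.]
[87 80  3 12 14] [88. 86.] [129. 132. 136.] [184. 187. 186.]
[ 80 111   4  11  15] [ 82. 117.] [129. 133. 136.] [185. 189. 187.]
[ 57 112   8   8  40] [ 61. 115.] [189. 193. 191.] [121. 124. 128.]
[ 72 112   6   6  15] [ 74. 115.] [121. 124. 128.] [183. 187. 186.]
before 85 [155, 150, 192, 192, 190, 192, 181, 156, 178, 179, 171, 161, 181, 184, 183, 134, 172, 195, 193, 193, 195, 186, 161, 181, 185, 186, 187, 184, 145, 183, 195, 193, 193, 193, 194, 177, 167, 185, 183, 185, 186, 183, 170, 172, 190, 190, 190, 191, 192, 191, 183]
before 95 [148, 191, 192, 191, 192, 178, 155, 177, 180, 167, 152, 183, 185, 187, 135, 174, 193, 191, 192, 193, 182, 160, 181, 179, 157, 185, 187, 155, 187, 194, 193, 192, 192, 193, 168, 161, 186, 184, 180, 189, 188, 180, 169, 188, 191, 191, 192, 193, 183, 174, 188]
before 110 [193, 191, 191, 194, 174, 168, 179, 177, 165, 174, 184, 189, 167, 144, 190, 193, 193, 192, 194, 169, 165, 184, 186, 186, 190, 177, 154, 195, 193, 193, 193, 193, 194, 158, 178, 187, 175, 162, 190, 189, 171, 182, 192, 190, 190, 190, 191, 184, 188, 168, 79]
now 85 [158, 162, 172, 173, 172, 174, 177, 182, 163, 122, 183, 188, 187, 187, 187, 187, 188, 188, 188, 189, 190, 180, 156, 176, 180, 181, 184, 179, 141, 178, 191, 189, 189, 188, 190, 172, 163, 180, 178, 180, 182, 179, 166, 167, 186, 185, 185, 187, 187, 186, 179]
now 95 [162, 172, 173, 154, 164, 177, 183, 165, 138, 187, 186, 185, 186, 186, 185, 187, 186, 186, 186, 188, 178, 156, 177, 174, 152, 180, 184, 151, 182, 190, 188, 188, 188, 189, 163, 157, 181, 179, 175, 183, 184, 174, 166, 185, 187, 187, 186, 188, 179, 169, 182]
now 110 [169, 170, 173, 179, 179, 182, 131, 155, 190, 188, 187, 188, 188, 188, 186, 188, 187, 189, 190, 164, 160, 179, 181, 182, 185, 173, 150, 190, 188, 189, 188, 187, 189, 154, 173, 182, 171, 159, 185, 185, 166, 178, 188, 186, 185, 186, 186, 180, 183, 164, 75]
```

Head_3 has been knocked inside the tray towards the +y wall. I'll check whether it is still flat, going from above with the wrist camera.

```bash
python3 - <<'E'
from h import *
tp,i=snap("top"); g=cv2.cvtColor(tp,cv2.COLOR_RGB2GRAY)
for y in range(184,226,6): print(y,g[y,228:262].tolist())
# expected columns if flat against +y inner wall: top face edges at z=.03, rim at z=.03
for nm,yy in (("rim out",.105),("rim in",.1),("head left",.1),("head right",.066)): print(nm,[proj(i,np.r_[(tc+np.array([0,.003]))+x*ux+yy*uy,.03]).round(1).tolist() for x in (-.05,0,.05)])
goto((.451,.21,.237),80)
E
```

```text
184 [140, 167, 183, 185, 185, 185, 180, 157, 129, 136, 165, 172, 158, 159, 171, 172, 173, 172, 173, 173, 173, 172, 173, 173, 171, 157, 144, 167, 184, 187, 185, 184, 184, 185]
190 [140, 136, 112, 110, 159, 184, 187, 186, 186, 184, 170, 155, 162, 171, 172, 172, 173, 172, 174, 175, 176, 179, 181, 180, 156, 124, 157, 185, 189, 186, 187, 187, 187, 187]
196 [72, 72, 64, 54, 55, 83, 119, 160, 178, 163, 150, 164, 173, 172, 174, 168, 147, 153, 174, 178, 179, 182, 177, 146, 118, 157, 185, 188, 187, 187, 187, 187, 187, 187]
202 [95, 112, 159, 183, 187, 186, 187, 184, 161, 153, 166, 172, 172, 173, 167, 147, 154, 174, 178, 180, 180, 165, 126, 123, 167, 187, 189, 189, 188, 188, 188, 189, 188, 188]
208 [185, 186, 186, 186, 186, 187, 180, 160, 155, 168, 171, 171, 171, 171, 167, 170, 178, 178, 180, 182, 168, 133, 139, 175, 187, 187, 187, 186, 187, 187, 187, 187, 187, 187]
214 [160, 159, 154, 158, 175, 174, 158, 159, 164, 150, 129, 128, 137, 133, 130, 154, 176, 183, 183, 164, 126, 142, 176, 187, 188, 188, 188, 188, 188, 189, 188, 188, 189, 188]
220 [155, 156, 166, 177, 166, 133, 126, 139, 144, 148, 153, 154, 154, 161, 170, 177, 182, 180, 156, 124, 153, 183, 189, 188, 188, 187, 188, 187, 188, 188, 187, 187, 187, 188]
rim out [[230.9, 217.4], [234.8, 197.4], [238.7, 177.5]]
rim in [[233.0, 217.8], [236.8, 197.7], [240.7, 177.9]]
head left [[233.0, 217.8], [236.8, 197.7], [240.7, 177.9]]
head right [[246.7, 220.2], [250.5, 200.2], [254.3, 180.3]]
turn [ 0.05 -0.33 13.05] shift(tool now) cm [17.63 40.55 -8.95]
```

```bash
python3 -c "
from cell import r
print(r.close_job())"
```

```text
the job is handed in; nothing more can be done
None
```

The job is handed in: all three heads are in the tray, all three screws were turned to about 1.66 rad (home is past 1.45), and the keys were pressed small, middle, large; screws a and b were crossed and were backed off and restarted, and late on head_3 was knocked against the tray's +y wall, where the top camera's measurements say it still lies flat.

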